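Fit the sprung stop bar and load the tube reader's chute

ROBOT

A 6-joint arm with a two-finger parallel gripper is mounted at the origin on the work surface. World frame = base frame: x ahead of the robot, y to its left, z up, the work surface at z = 0. Lengths are in m, angles in rad, forces in N, time in s.
With the tool pointing down it reaches from about 0.35 to 0.975 m from the base axis. Payload 4.9 kg.
Tool frame: the origin (TCP) lies at the very end of the fingers, on their centre line; the grasp point (between the pads) lies 19 mm behind it; x points along the fingers, y is the direction in which the jaws open and shut, and the axes are right-handed (so a half turn about x gives the same grasp; the last joint's range is limited). The gripper opens to 85 mm and grips with 20 to 120 N. Pads are 22 mm wide; open, the fingers measure 114 mm over their backs; the gripper's body (76 mm by 85 mm) begins 54 mm behind the grasp point. The pads swing forward as they close: fully open they stand 13 mm farther back than shut.
Start: joints at [1.161, 0.053, 1.613, -0, 1.476, -0.119], TCP at [0.179, 0.599, 0.231] pointing down, gripper open.
Joint ranges: [-3.01, 3.01], [-1.01, 2.22], [0.06, 2.58], [-1.02, 4.17], [0.09, 2.62], [-3.14, 3.14]. Speed limits (rad/s): [2.57, 2.57, 3.14, 3.14, 3.14, 3.14].

INTERFACE

Orientations are given as a rotation vector (axis times angle).
In Python, from station import ctrl, get_image, calibration, finish_job, search_frame, cut_out, mark_of gives the robot as it stands. The module is installed in compiled form; this text tells all that it offers.
- The arm moves only by the tool arm_command, never from a script. Its argument "plan" is a list that holds one entry, the list of rows, each a list of 7 numbers: the shift along the tool's x, y, z in m, then the turn, a rotation vector about the tool's x, y, z in degrees, then the finger opening in m, from 0 to 0.0854. A call has 1 to 20 rows; each row shifts and turns the pose as measured when the row begins, along the tool's axes as they then stand; what a row does not reach is not made up. A row lasts 1/12 s, in which the tool goes at most 41.7 mm and 7.16 degrees, less where a joint would pass 70% of its speed; a pose out of reach is approached as far as the arm can. A call with a gripper value outside its range is refused whole. The fingers move at their own pace and stop on an object; "squeeze" is the grip in N (left out, the last holds). Time passes only in rows, so rows that do not move let the fingers close. It gives the time, the measured TCP pose, the force and the opening at its end, in the units of the state.
- ctrl.get_obs(): the state, without advancing time (a new reading comes with each control period).
- get_image(name): name is "scene" or "top"; returns the picture (400x640x3 uint8, red, green, blue); there is no depth.
- calibration(name): a dict with "fx", "fy", "cx", "cy" (pixels), "k1" (the pictures are not rectified: a ray, as slopes to the right and down, at radius r is drawn at 1 + k1 r^2 times it, then the intrinsics apply), "cam_to_world" (4x4, takes a point from camera to world coordinates). Camera axes: x right, y down, z forward; pixel columns grow to the right and rows downward; lengths in m; the calibration is good to about 2 mm. A picture is of the moment at which its call begins. calibration takes no time and is no camera call.
- finish_job(): hands the job in, once; it reports no verdict.
Trained networks look in the newest picture that a camera, given by its name, has taken for a name from the list of things; names that differ only in an ending like _2 or _b are one class to them, and where a whole thing is asked for, a point or a joint stands for the part that bears it (a point fixed in the world has none). Each returns a list of dicts, best first, with "conf" (0 to 1); they miss things now and then, are a little off and sometimes report something else, mostly with a low value. They report only what shows in the picture. A call takes as long as a camera call. They do not tell look-alikes from the thing itself.
- search_frame(camera, thing): "at" ([x, y, z] in m, in the coordinates of the camera as it stood for that picture, good to about 4 mm: the middle of the surface that is visible of it).
- cut_out(camera, thing): "mask" (400x640 bool, what is visible of it).
- mark_of(camera, thing): "at" ([x, y, z] in m, in the coordinates of the camera as it stood for that picture, good to about 4 mm: a listed point, or the origin of a listed thing).
The state is a dict: "t": time; "q": joint angles; "dq": joint speeds; "effort": joint torques, N m; "tool_pos": TCP position; "tool_rot": TCP orientation; "contact_force": force on the tool from outside, world axes, zero at the start; "wrist_torque": the same for the moment, N m; "opening": finger opening in m.
Only numpy, scipy, OpenCV 4.12 (cv2) and the standard library are available. Lean on these libraries where they do the work, as an engineer would, in place of code of your own. Each camera call takes 0.05 s, during which the arm holds its last target. There are 200 camera calls.

TASK

Get the tube reader ready for a batch. First squeeze the sprung stop bar short by its two tabs, set it down between the cheeks at the low end of the chute and let it spring out, so that both tongues sit fully home in their recesses. Then take every flat-sided tube lying on the bench and lay it across the sloping deck, one layer deep and all with their blue caps on the side of the white reader head, leave them at rest behind the bar, and do not disturb the pipette, dish and tip box.

Things in the scene. Friction and masses are not known exactly. Their poses are not given: they have to be found in the camera images.
- feeder: grey tube reader fixed to the bench, base plate 340 x 200 mm. Origin on the bench under the plate's middle; z up, x towards the chute's high end, +y towards the side with the white reader head (60 x 45 mm box by the low end, top 82 mm up). At the low end (x = -102 mm) stand two cheeks, 156 mm apart inside, 60 mm long in x, tops 78 mm above the bench
- landing (a point): middle of the flat level landing between the two cheeks, 40 mm wide in x, 36 mm above the bench: the stop bar's place. A bar standing on it, parallel to the feeder's y, has its tongues at the height of the recesses
- recess_a (a point): middle of the floor of the blind recess in the cheek on the reader-head side (+y): a rectangular pocket in the cheek's inner face, 22 mm wide in x, 12 mm high, 6 mm deep, its centre 51 mm above the bench
- recess_b (a point): the same in the opposite (-y) cheek; the two recess floors are 168 mm apart
- deck: sloping chute deck, 210 mm long, falling at 19 degrees towards the landing. Origin in the middle of its surface, 67 mm above the bench; x up the slope, y as the feeder's, z square to the surface. Closed surface, but for a loading gap for the fingers in its upper part: x from 15 to 105 mm, 84 mm wide, over 50 mm deep. Side walls 156 mm apart rise 25 mm. Slippery: a tube slides down, and out if there is no bar
- bar: loose sprung stop bar: aluminium channel 34 mm wide, 30 mm high, with a dark plunger in one end; 171 mm over its end tongues when free, 146 mm fully squeezed. Origin on its underside, at mid-length when free; y along the bar, plunger at +y, z up. Steel tongues 16 mm wide, 8 mm high, 15.5 mm long, centred 15 mm above the underside. Fits either way round. 0.15 to 0.25 kg
- tab_fixed (a point): centre of the fixed black finger tab's outer face, 51 mm above the bar's underside, 33 mm from its origin towards -y. Tabs are upright plates, 28 mm wide in x, 5 mm thick, from 29 to 73 mm above the underside
- tab_sprung (a point): the same on the plunger's tab (+y). Tabs measure 66 mm over their outer faces when free; squeezing them together (5 N to start, 11.5 N at the end) draws the plunger in up to 25 mm, to a firm stop at 41 mm. The middle between the tabs is always the middle of the bar's length
- tongue_fixed (a point): middle of the end face of the bar's fixed tongue (-y end)
- tongue_sprung (a point): middle of the end face of the bar's sprung tongue (+y end, moves with the plunger)
- plunger (a joint): how far the plunger is pressed in, m: 0 free, 0.003 when seated in the recesses, 0.025 fully in
- tube1: frosted flat-sided culture tube, 25 x 25 mm in section, 146 mm long, 0.03 to 0.065 kg, with a round blue cap, 25 mm across and 32 mm long, at one end. It may lie on any of its four sides. Origin on its axis in the middle of its length (12.5 mm above what it lies on); x along the axis towards the cap (may be absent)
- cap1 (a point): middle of the flat end of tube1's cap
- tube2: frosted flat-sided culture tube, 25 x 25 mm in section, 146 mm long, 0.03 to 0.065 kg, with a round blue cap, 25 mm across and 32 mm long, at one end. It may lie on any of its four sides. Origin on its axis in the middle of its length (12.5 mm above what it lies on); x along the axis towards the cap (may be absent)
- cap2 (a point): middle of the flat end of tube2's cap
- tube3: frosted flat-sided culture tube, 25 x 25 mm in section, 146 mm long, 0.03 to 0.065 kg, with a round blue cap, 25 mm across and 32 mm long, at one end. It may lie on any of its four sides. Origin on its axis in the middle of its length (12.5 mm above what it lies on); x along the axis towards the cap (may be absent)
- cap3 (a point): middle of the flat end of tube3's cap
- tube4: frosted flat-sided culture tube, 25 x 25 mm in section, 146 mm long, 0.03 to 0.065 kg, with a round blue cap, 25 mm across and 32 mm long, at one end. It may lie on any of its four sides. Origin on its axis in the middle of its length (12.5 mm above what it lies on); x along the axis towards the cap (may be absent)
- cap4 (a point): middle of the flat end of tube4's cap
- tube5: frosted flat-sided culture tube, 25 x 25 mm in section, 146 mm long, 0.03 to 0.065 kg, with a round blue cap, 25 mm across and 32 mm long, at one end. It may lie on any of its four sides. Origin on its axis in the middle of its length (12.5 mm above what it lies on); x along the axis towards the cap (may be absent)
- cap5 (a point): middle of the flat end of tube5's cap
- tip_box: bystander: green pipette-tip box, 125 x 85 x 90 mm, origin under its middle
- dish: bystander: closed culture dish, 94 mm across, 15 mm high, origin under its middle
- pipette: bystander: pipette lying on the bench, about 240 mm long, 26 mm high, tip to +x, origin under its handle
Not all that is in view belongs to the job. What is shaped like the tube4 but red or yellow is not meant. Leave any green or purple look-alike of the tube1 alone.

How it is judged:
On the way:
1. the sprung stop bar sits in both recesses, upright and released (((distance between tongue_fixed and recess_a below 0.006 m and distance between tongue_sprung and recess_b below 0.006 m) or (distance between tongue_fixed and recess_b below 0.006 m and distance between tongue_sprung and recess_a below 0.006 m)) and angle between bar's own z axis and vertical below 0.3 rad and linear speed of bar below 0.03 m/s and contact force between bar and the fingers below 0.2 N), for 0.3 s.
At the end, for the whole second after the job is handed in: Both tongue ends within 6 mm of a recess floor, bar upright; every tube present on the deck (axis 8 to 19 mm above it, -110 to +100 mm along it), within 0.25 rad of straight across, cap end over 50 mm to the reader-head side; all released and slower than 0.03 m/s (all of step 1 and x of tube1 in the frame of deck between -0.11 and 0.1 m and z of tube1 in the frame of deck between 0.008 and 0.019 m and angle between the x axis of each of tube1, tube2, tube3, tube4, tube5 and the y axis of feeder, either way round below 0.25 rad and y of each of cap1, cap2, cap3, cap4, cap5 in the frame of deck above 0.05 m and linear speed of each of tube1, tube2, tube3, tube4, tube5 below 0.03 m/s and contact force between each of tube1, tube2, tube3, tube4, tube5 and the fingers below 0.2 N and x of tube2 in the frame of deck between -0.11 and 0.1 m and z of tube2 in the frame of deck between 0.008 and 0.019 m and x of tube3 in the frame of deck between -0.11 and 0.1 m and z of tube3 in the frame of deck between 0.008 and 0.019 m and x of tube4 in the frame of deck between -0.11 and 0.1 m and z of tube4 in the frame of deck between 0.008 and 0.019 m and x of tube5 in the frame of deck between -0.11 and 0.1 m and z of tube5 in the frame of deck between 0.008 and 0.019 m); the robot touches nothing.
It fails at once if the tip box is shifted by more than 30 mm (distance of tip_box from where it was at the start of the episode above 0.03 m).
It fails at once if the dish is shifted by more than 30 mm (distance of dish from where it was at the start of the episode above 0.03 m).
It fails at once if the pipette is shifted by more than 30 mm (distance of pipette from where it was at the start of the episode above 0.03 m).
Of tube1, tube2, tube3, tube4, tube5 only 4 to 5 are there at a start; the rules pass over those that are not, and their reading is None.
At some moment in a run one of bar, tube1, tube2, tube3, tube4, tube5 may be knocked a few centimetres aside while the robot is not near it.
Once in a run the grip may slacken for a moment while it holds something.
It also fails if it takes over 210 s, if anything falls off the work surface, if the arm or the gripper's body presses on something with over 40 N, if the wrist force passes 120 N, or if a joint passes its speed limit or range.

## Working session

There is one attempt and no reset: what is moved stays moved. The work goes in short steps, Python scripts to look and compute and a tool call to move; the robot and the scene stay as the last step left them, time stands still between calls to the robot, and variables do not carry over. Pictures are saved under pics/ and viewed, about 12 in all and at most 16, crops included, and the job is handed in when it is done.

Besides the shell and the picture viewer there is one more tool, called after "Call:" in YAML: its name, and indented under it one key for each argument. arm_command: Moves the arm, as the interface text tells. Its arguments: {"type":"object","properties":{"plan":{"type":"array","items":{"type":"array","items":{"type":"array","items":{"type":"number"}}}},"squeeze":{"type":"number"}},"required":["plan"]}

```bash
mkdir -p pics; cat > h.py <<'E'
import numpy as np, cv2
from scipy.spatial.transform import Rotation as R
from station import *
def w(cam,p):
    M=np.array(calibration(cam)["cam_to_world"]); return (M@np.append(p,1))[:3]
def pix2w(cam,u,v,z):
    c=calibration(cam); M=np.array(c["cam_to_world"])
    K=np.array([[c["fx"],0,c["cx"]],[0,c["fy"],c["cy"]],[0,0,1.]])
    n=cv2.undistortPoints(np.array([[[u,v]]],float),K,np.array([c["k1"],0,0,0.]))[0,0]
    d=M[:3,:3]@np.array([n[0],n[1],1]); o=M[:3,3]; return o+d*(z-o[2])/d[2]
def w2pix(cam,p):
    c=calibration(cam); q=np.linalg.inv(np.array(c["cam_to_world"]))@np.append(p,1)
    x=q[:2]/q[2]; s=1+c["k1"]*(x@x); return np.array([c["fx"]*x[0]*s+c["cx"],c["fy"]*x[1]*s+c["cy"]])
def save(cam,name,crop=None,k=1):
    im=get_image(cam); I=im
    if crop: x0,y0,x1,y1=crop; I=I[y0:y1,x0:x1]
    cv2.imwrite("pics/"+name,cv2.resize(cv2.cvtColor(I,cv2.COLOR_RGB2BGR),None,fx=k,fy=k,interpolation=cv2.INTER_CUBIC)); return im
E
python3 - <<'E'
from h import *
np.set_printoptions(precision=4,suppress=True)
a=get_image("scene");b=get_image("top")
cv2.imwrite("pics/a.png",cv2.cvtColor(np.vstack([a,b]),cv2.COLOR_RGB2BGR)[:, :] if 0 else cv2.resize(cv2.cvtColor(np.vstack([a,b]),cv2.COLOR_RGB2BGR),(480,600)))
cv2.imwrite("pics/top.png",cv2.cvtColor(b,cv2.COLOR_RGB2BGR))
cv2.imwrite("pics/scene.png",cv2.cvtColor(a,cv2.COLOR_RGB2BGR))
for c in("scene","top"):
    print(c,np.array(calibration(c)["cam_to_world"])[:3].round(3).tolist(),calibration(c)["fx"])
for t in "feeder landing recess_a recess_b deck bar tab_fixed tab_sprung tongue_fixed tongue_sprung tube1 cap1 tip_box dish pipette".split():
    for c in ("top",)if t not in("bar","tab_fixed","tab_sprung") else ("top","scene"):
        for r in mark_of(c,t): 
            p=w(c,r["at"]);print(t,c,round(r["conf"],2),p,w2pix(c,p).round())
print(ctrl.get_obs())
E
```

```text
scene [[0.337, 0.503, -0.796, 1.667], [0.941, -0.186, 0.281, -0.344], [-0.007, -0.844, -0.536, 0.831]] 422.52119856160726
top [[-0.011, -0.996, 0.09, 0.452], [-1.0, 0.009, -0.017, 0.092], [0.016, -0.09, -0.996, 1.171]] 362.9863440158622
landing top 0.83 [ 0.444  -0.1927  0.0389] [407. 236.]
recess_a top 0.91 [ 0.4314 -0.2755  0.0537] [434. 240.]
recess_b top 0.91 [ 0.4314 -0.2755  0.0537] [434. 240.]
deck top 0.65 [ 0.5649 -0.2142  0.0655] [415. 197.]
bar top 0.62 [0.4563 0.1335 0.0014] [303. 233.]
bar scene 0.67 [ 0.4517  0.1366 -0.0014] [337. 196.]
tab_fixed top 0.61 [0.4843 0.1258 0.053 ] [305. 224.]
tab_fixed top 0.58 [0.4564 0.2294 0.0116] [272. 234.]
tab_fixed scene 0.87 [0.4846 0.1258 0.0537] [338. 188.]
tab_sprung top 0.69 [0.4199 0.1459 0.0533] [298. 245.]
tab_sprung scene 0.58 [0.4197 0.1464 0.0472] [336. 180.]
tongue_fixed top 0.74 [0.536  0.1116 0.0137] [309. 208.]
tongue_fixed top 0.51 [ 0.4311 -0.2775  0.0498] [435. 240.]
tongue_sprung top 0.79 [0.3699 0.16   0.0134] [294. 261.]
tongue_sprung top 0.6 [ 0.4299 -0.2781  0.0529] [435. 240.]
tube1 top 0.82 [0.4555 0.2309 0.
[... 731 characters left out ...]
7248 0.2443 0.0121] [268. 151.]
tip_box top 0.8 [ 0.5072 -0.4745 -0.0005] [487. 215.]
tip_box top 0.44 [0.5335 0.1109 0.0137] [310. 209.]
dish top 0.8 [ 0.604   0.4211 -0.0016] [214. 189.]
pipette top 0.62 [ 0.4339  0.4056 -0.0014] [218. 241.]
{'t': 1.0, 'q': array([ 1.161 ,  0.0527,  1.6129,  0.    ,  1.476 , -0.119 ]), 'dq': array([ 0.0021,  0.0007, -0.001 ,  0.0002,  0.0002, -0.    ]), 'effort': array([ -0.0023, -39.369 , -37.0473,  -0.0004,   0.0004,  -0.    ]), 'tool_pos': array([0.1792, 0.5987, 0.2313]), 'tool_rot': array([ 0.2282,  1.5588, -0.2282]), 'contact_force': array([ 0.4287, -0.2425, -0.6032]), 'wrist_torque': array([-0.0255,  0.0053,  0.0156]), 'opening': 0.08522829226067326}
```

View pics/top.png

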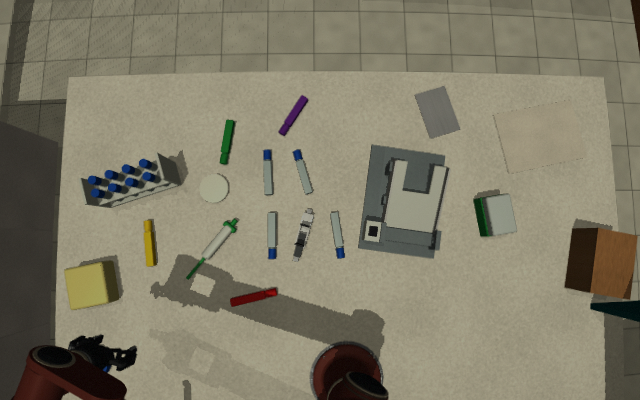

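View pics/scene.png

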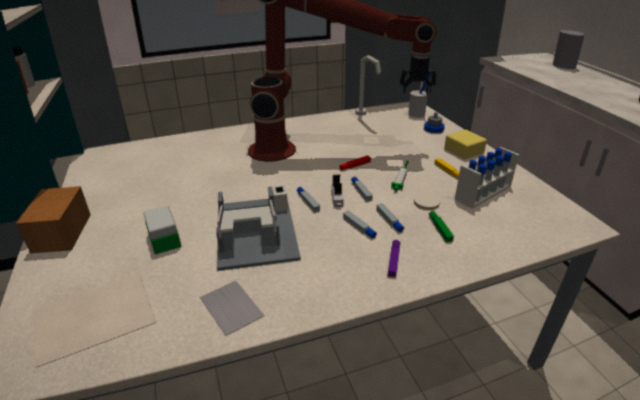

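The top view shows four frosted, blue-capped tubes: (268,172), (302,172), (272,234) and (337,234). Red (254,297), yellow (150,243), green (227,142) and purple (293,115) are decoys. The feeder is at (403,200) with its reader head at (373,231), and the bar is at (303,234). I'll confirm this in one enlarged crop.

```bash
python3 - <<'E'
from h import *
np.set_printoptions(precision=4,suppress=True)
im=save("top","c1.png",(245,135,460,270),3.6)
save("scene","c2.png",(200,150,420,280),3.6)
for t in ["feeder","landing","recess_a","deck"]:
  for c in("top","scene"):
    for r in mark_of(c,t): p=w(c,r["at"]);print("mark",t,c,round(r["conf"],2),p,w2pix(c,p).round())
for r in search_frame("top","feeder"): print("search",r["conf"],w("top",r["at"]))
for r in cut_out("top","feeder"):
    m=r["mask"].astype(np.uint8);cs=max(cv2.findContours(m,0,2)[0],key=cv2.contourArea)
    print(r["conf"],m.sum(),cv2.minAreaRect(cs),cv2.approxPolyDP(cs,4,True)[:,0].tolist())
for i,r in enumerate(cut_out("top","tube1")):
    m=r["mask"].astype(np.uint8);cs=max(cv2.findContours(m,0,2)[0],key=cv2.contourArea)
    pts=np.array([pix2w("top",*q[0],0.025)[:2] for q in cs]);rc=cv2.minAreaRect((pts*1000).astype(np.float32))
    col=im[r["mask"]].mean(0).round()
    print("tube",round(r["conf"],2),rc,col)
for r in cut_out("top","bar")[:1]:
    m=r["mask"].astype(np.uint8);cs=max(cv2.findContours(m,0,2)[0],key=cv2.contourArea);print("bar",cv2.minAreaRect(cs))
E
```

```text
mark feeder top 0.56 [ 0.5458 -0.2069 -0.002 ] [407. 205.]
mark feeder scene 0.94 [ 0.5482 -0.2077 -0.0014] [249. 231.]
mark landing top 0.95 [ 0.4434 -0.1961  0.0389] [408. 236.]
mark landing top 0.42 [0.4543 0.0273 0.0106] [336. 234.]
mark landing scene 0.65 [ 0.4443 -0.1896  0.0367] [247. 203.]
mark recess_a top 0.8 [ 0.4556 -0.1148  0.0522] [383. 233.]
mark recess_a top 0.74 [ 0.4306 -0.2772  0.0552] [435. 240.]
mark recess_a scene 0.88 [ 0.4343 -0.2798  0.0571] [220. 202.]
mark recess_a scene 0.79 [ 0.4625 -0.1113  0.0523] [271. 198.]
mark deck top 0.67 [ 0.5635 -0.2125  0.0668] [414. 197.]
mark deck scene 0.88 [ 0.5633 -0.2107  0.0691] [247. 216.]
search 0.65 [0.453  0.0238 0.0276]
search 0.63 [ 0.5509 -0.1832  0.0304]
0.92 8235 ((404.1600036621094, 201.3800048828125), (82.16580963134766, 105.07608032226562), 8.130102157592773) [[372, 145], [358, 246], [432, 258], [439, 248], [436, 228], [450, 171], [444, 157]]
0.74 512 ((301.5917663574219, 235.0275421142578), (11.302350997924805, 54.1171875), 16.699243545532227) [[309, 209], [296, 234], [294, 261], [312, 220]]
tube 0.93 ((451.
[... 669 characters left out ...]
6562), (146.54234313964844, 27.016576766967773), 2.8703560829162598) [ 99. 109. 108.]
tube 0.62 ((653.947998046875, 134.4938507080078), (147.11163330078125, 25.660627365112305), 16.113004684448242) [101. 113. 112.]
tube 0.59 ((261.99237060546875, 287.1063232421875), (28.444520950317383, 147.09268188476562), 11.422782897949219) [82. 15. 12.]
tube 0.57 ((755.4685668945312, 375.3265380859375), (32.75408172607422, 146.91140747070312), 82.24156188964844) [25. 79. 31.]
tube 0.57 ((415.96624755859375, 144.9100341796875), (25.911087036132812, 88.47975158691406), 75.57842254638672) [60. 60. 56.]
bar ((301.8396301269531, 234.8113250732422), (11.400925636291504, 54.120052337646484), 15.945395469665527)
```

View pics/c1.png

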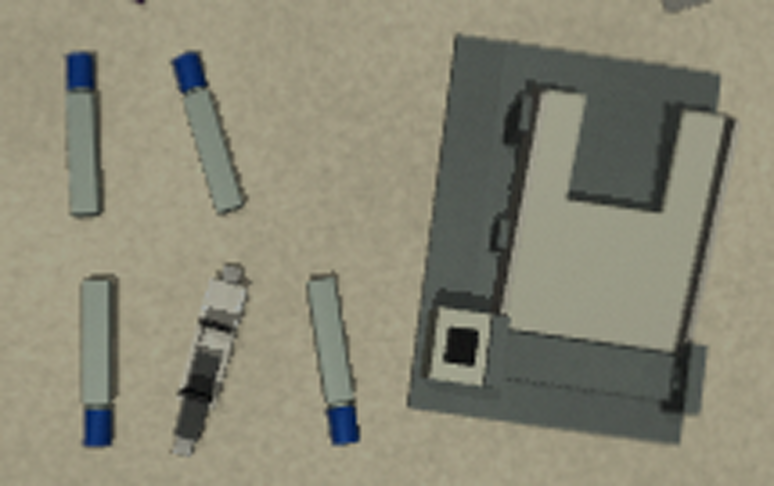

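View pics/c2.png

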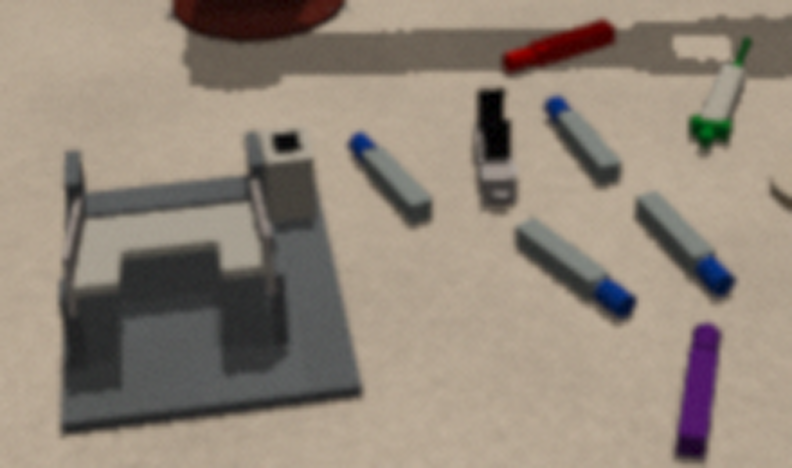

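The crop confirms four frosted tubes with blue caps. The two far ones have caps up-image (away from the robot) and the two near ones have caps toward the robot. Next: fit the feeder and bar poses.

```bash
cat >> h.py <<'E'
np.set_printoptions(precision=4,suppress=True)
def fitF(data):  # data: list of (local xyz, world xyz, weight)
    from scipy.optimize import least_squares
    f=lambda s:np.concatenate([wt*((R.from_euler('z',s[2]).apply(l)+[s[0],s[1],0]-q)[:2]) for l,q,wt in data])
    return least_squares(f,[.547,-.207,-.15],loss='soft_l1',f_scale=.003)
def rot(yaw,tilt=0,axis=None):
    # tool x down, tool y at world angle yaw(deg); optional world rotation vector first->applied in world
    c,s=np.cos(np.radians(yaw)),np.sin(np.radians(yaw))
    x=np.array([0,0,-1.]);y=np.array([c,s,0]);r=R.from_matrix(np.c_[x,y,np.cross(x,y)])
    return R.from_rotvec(np.radians(tilt)*np.array(axis))*r if axis is not None else r
def go(pos,r):
    o=ctrl.get_obs();c=R.from_rotvec(o["tool_rot"]);m=c.as_matrix()
    d=np.degrees((c.inv()*r).as_rotvec());print("t",round(o["t"],2),"pos",o["tool_pos"],"tooly",np.degrees(np.arctan2(m[1,1],m[0,1])).round(2),"q",o["q"],"open",o["opening"])
    print(" turn(tool,deg)",d,"rows>=",np.linalg.norm(d)/7.16,"| shift before turn",c.inv().apply(pos-o["tool_pos"]),"| after turn",r.inv().apply(pos-o["tool_pos"]))
E
python3 - <<'E'
from h import *
A=np.array
D=[((0,0,0),A([.5458,-.2069,0]),1),((0,0,0),A([.5482,-.2077,0]),1)]
for p in ([.444,-.1927,0],[.4434,-.1961,0],[.4443,-.1896,0]):D.append(((-.102,0,0),A(p),1))
for p in ([.4556,-.1148,0],[.4625,-.1113,0]):D.append(((-.102,.084,0),A(p),1))
for p in ([.4306,-.2772,0],[.4343,-.2798,0],[.4314,-.2755,0]):D.append(((-.102,-.084,0),A(p),1))
for p in ([.5635,-.2125,0],[.5649,-.2142,0],[.5633,-.2107,0]):D.append(((.017,0,0),A(p),1))
for z in(0.006,):
  for l,(u,v) in {(.17,.1,0):(457,36),(-.17,.1,0):(408,405),(-.17,-.1,0):(680,442),(.17,-.1,0):(720,72)}.items():
    D.append((l,pix2w("top",245+(u+.5)/3.6-.5,135+(v+.5)/3.6-.5,z),1.))
s=fitF(D); print(s.x,np.degrees(s.x[2]));print((s.fun.reshape(-1,2)*1000).round(1))
go(A([.454,.1355,.2]),rot(-16.3)); go(A([.454,.1355,.2]),rot(163.7))
E
```

```text
[ 0.5474 -0.2089 -0.1471] -8.428648940669651
[[  1.6  -2. ]
 [ -0.8  -1.2]
 [  2.5  -1.3]
 [  3.1   2.1]
 [  2.2  -4.4]
 [  3.2   3.9]
 [ -3.7   0.4]
 [  3.6   0.1]
 [ -0.1   2.7]
 [  2.8  -1.6]
 [  0.7   1.1]
 [ -0.7   2.8]
 [  0.9  -0.7]
 [-14.  -40.6]
 [-16.6 -42.4]
 [ -9.3   3.7]
 [ -9.1   4.3]]
t 1.7 pos [0.1792 0.5987 0.2313] tooly 73.34 q [ 1.1609  0.0527  1.6129  0.      1.476  -0.119 ] open 0.085727624805953
 turn(tool,deg) [89.6355 -0.001  -0.0013] rows>= 12.518919864356684 | shift before turn [ 0.0313 -0.365   0.3961] | after turn [0.0313 0.3937 0.3675]
t 1.7 pos [0.1792 0.5987 0.2313] tooly 73.34 q [ 1.1609  0.0527  1.6129  0.      1.476  -0.119 ] open 0.085727624805953
 turn(tool,deg) [-90.3645   0.0013  -0.001 ] rows>= 12.620744942700853 | shift before turn [ 0.0313 -0.365   0.3961] | after turn [ 0.0313 -0.3937 -0.3675]
```

Call:
arm_command:
  plan:
    - [[0, 0, 0, 6.9, 0, 0, 0.085], [0, 0, 0, 6.9, 0, 0, 0.085], [0, 0, 0, 6.9, 0, 0, 0.085], [0, 0, 0, 6.9, 0, 0, 0.085], [0, 0, 0, 6.9, 0, 0, 0.085], [0, 0, 0, 6.9, 0, 0, 0.085], [0, 0, 0, 6.9, 0, 0, 0.085], [0, 0, 0, 6.9, 0, 0, 0.085], [0, 0, 0, 6.9, 0, 0, 0.085], [0, 0, 0, 6.9, 0, 0, 0.085], [0, 0, 0, 6.9, 0, 0, 0.085], [0, 0, 0, 6.9, 0, 0, 0.085], [0, 0, 0, 6.9, 0, 0, 0.085], [0, 0.025, 0.023, 0, 0, 0, 0.085], [0, 0.025, 0.023, 0, 0, 0, 0.085], [0, 0.025, 0.023, 0, 0, 0, 0.085], [0, 0.025, 0.023, 0, 0, 0, 0.085], [0, 0.025, 0.023, 0, 0, 0, 0.085], [0, 0.025, 0.023, 0, 0, 0, 0.085], [0, 0.025, 0.023, 0, 0, 0, 0.085]]
  squeeze: 40

```text
t: 3.37
tool_pos: [0.2898, 0.3846, 0.2302]
tool_rot: [1.455, 1.031, -1.453]
contact_force: [0.7, 0.4, 0.3]
opening: 0.0847
```

Call:
arm_command:
  plan:
    - [[0, 0.025, 0.023, 0, 0, 0, 0.085], [0, 0.025, 0.023, 0, 0, 0, 0.085], [0, 0.025, 0.023, 0, 0, 0, 0.085], [0, 0.025, 0.023, 0, 0, 0, 0.085], [0, 0.025, 0.023, 0, 0, 0, 0.085], [0, 0.025, 0.023, 0, 0, 0, 0.085], [0, 0.025, 0.023, 0, 0, 0, 0.085], [0, 0.025, 0.023, 0, 0, 0, 0.085], [0, 0, 0, 0, 0, 0, 0.085], [0, 0, 0, 0, 0, 0, 0.085]]

```text
t: 4.2
tool_pos: [0.4237, 0.127, 0.2325]
tool_rot: [1.466, 1.023, -1.45]
contact_force: [0.1, -0.5, -0.3]
opening: 0.0849
```

```bash
python3 - <<'E'
from h import *
A=np.array
D=[((0,0,0),A([.5458,-.2069,0]),1),((0,0,0),A([.5482,-.2077,0]),1)]
for p in ([.444,-.1927,0],[.4434,-.1961,0],[.4443,-.1896,0]):D.append(((-.102,0,0),A(p),1))
for p in ([.4556,-.1148,0],[.4625,-.1113,0]):D.append(((-.102,.084,0),A(p),1))
for p in ([.4306,-.2772,0],[.4343,-.2798,0],[.4314,-.2755,0]):D.append(((-.102,-.084,0),A(p),1))
for p in ([.5635,-.2125,0],[.5649,-.2142,0],[.5633,-.2107,0]):D.append(((.017,0,0),A(p),1))
s=fitF(D); print(s.x,np.degrees(s.x[2]))
for z in(0.,.008):
  c=[pix2w("top",245+(u+.5)/3.6-.5,135+(v+.5)/3.6-.5,z)[:2] for u,v in[(457,36),(408,405),(680,442),(720,72)]]
  for i in range(4):
    e=c[(i+1)%4]-c[i];print(np.linalg.norm(e),np.degrees(np.arctan2(e[1],e[0])))
get_image("top");get_image("scene")
for t in ["bar","tab_fixed","tab_sprung","tongue_fixed","tongue_sprung"]:
  for cm in("top","scene"):
    for r in mark_of(cm,t)[:2]: print(t,cm,round(r["conf"],2),w(cm,r["at"]))
go(A([.454,.1355,.036]),rot(-16.3))
E
```

```text
[ 0.5461 -0.2092 -0.15  ] -8.593987482942085
0.33936953933818453 171.20372992121574
0.2478753975411567 -98.54558421408551
0.34167097993522555 -8.54268938088048
0.2463840774696212 81.990371068458
0.337050358775415 171.20372992121574
0.2461814688371035 -98.5455842140855
0.33933607180801545 -8.542689380880491
0.2447003401355111 81.99037106845795
bar top 0.56 [0.4513 0.1348 0.0009]
bar scene 0.66 [ 0.4511  0.1371 -0.0045]
tab_fixed top 0.66 [ 0.6024  0.4192 -0.0019]
tab_fixed top 0.58 [0.4815 0.1259 0.0528]
tab_fixed scene 0.7 [ 0.4577 -0.1118  0.0526]
tab_fixed scene 0.54 [0.4854 0.1245 0.0536]
tab_sprung top 0.61 [0.3793 0.0104 0.0151]
tab_sprung scene 0.55 [0.4179 0.1452 0.0471]
tongue_fixed top 0.53 [0.5328 0.1111 0.013 ]
tongue_fixed scene 0.58 [0.5332 0.1124 0.0133]
tongue_sprung top 0.7 [ 0.5449 -0.208  -0.0032]
t 4.8 pos [0.4231 0.1286 0.2323] tooly -19.55 q [ 0.1256 -0.4179  2.0219  0.0013  1.5285  0.4667] open 0.08528656227502501
 turn(tool,deg) [-3.2447 -0.2895 -0.439 ] rows>= 0.4590864076193223 | shift before turn [ 0.1966  0.0253 -0.0158] | after turn [ 0.1963  0.0277 -0.0153]
```

Call:
arm_command:
  plan:
    - [[0, 0, 0, -3.2, -0.3, -0.4, 0.085], [0, 0.013, -0.008, 0, 0, 0, 0.085], [0, 0.012, -0.008, 0, 0, 0, 0.085], [0.025, 0, 0, 0, 0, 0, 0.085], [0.025, 0, 0, 0, 0, 0, 0.085], [0.025, 0, 0, 0, 0, 0, 0.085], [0, 0, 0, 0, 0, 0, 0.085], [0, 0, 0, 0, 0, 0, 0.085]]

```text
t: 5.47
tool_pos: [0.4549, 0.1386, 0.158]
tool_rot: [1.417, 1.059, -1.407]
contact_force: [0.6, 0.1, 1.4]
opening: 0.0851
```

```bash
python3 - <<'E'
from h import *
go(np.array([.4515,.1355,.036]),rot(-16.3))
E
```

```text
t 5.47 pos [0.4549 0.1386 0.158 ] tooly -16.08 q [ 0.1394 -0.2656  2.0312 -0.0006  1.3695  0.4202] open 0.08506423212914592
 turn(tool,deg) [ 0.2198 -0.123  -0.3499] rows>= 0.060215873423131325 | shift before turn [ 0.122  -0.0031  0.0042] | after turn [ 0.122  -0.0023  0.0039]
```

Call:
arm_command:
  plan:
    - [[0.02, -0.003, 0.004, 0.2, -0.1, -0.3, 0.085], [0.02, 0, 0, 0, 0, 0, 0.085], [0.02, 0, 0, 0, 0, 0, 0.085], [0.02, 0, 0, 0, 0, 0, 0.085], [0.02, 0, 0, 0, 0, 0, 0.085], [0.02, 0, 0, 0, 0, 0, 0.085], [0, 0, 0, 0, 0, 0, 0.085], [0, 0, 0, 0, 0, 0, 0.06], [0, 0, 0, 0, 0, 0, 0.05], [0, 0, 0, 0, 0, 0, 0.04], [0, 0, 0, 0, 0, 0, 0.03], [0, 0, 0, 0, 0, 0, 0.03], [0, 0, 0, 0, 0, 0, 0.03], [0, 0, 0, 0, 0, 0, 0.03], [0, 0, 0, 0, 0, 0, 0.03]]
  squeeze: 50

```text
t: 6.72
tool_pos: [0.4672, 0.1382, 0.0582]
tool_rot: [1.439, 1.043, -1.383]
contact_force: [0.3, -0.6, -0.8]
opening: 0.0387
```

```bash
python3 - <<'E'
from h import *
o=ctrl.get_obs();print(o)
save("top","d1.png",(270,195,370,275),7)
E
```

```text
{'t': 6.7167, 'q': array([ 0.1345, -0.1281,  2.0946,  0.0001,  1.1389,  0.4181]), 'dq': array([-0.0001, -0.0003,  0.0059,  0.0018,  0.0047,  0.001 ]), 'effort': array([ -0.0067, -28.0758, -33.8314,  -0.0005,  -0.1192,   0.0007]), 'tool_pos': array([0.4672, 0.1382, 0.0582]), 'tool_rot': array([ 1.4386,  1.0429, -1.3829]), 'contact_force': array([ 0.2817, -0.6012, -0.7936]), 'wrist_torque': array([ 0.0012, -0.0257, -0.0387]), 'opening': 0.03867984548620483}
```

View pics/d1.png

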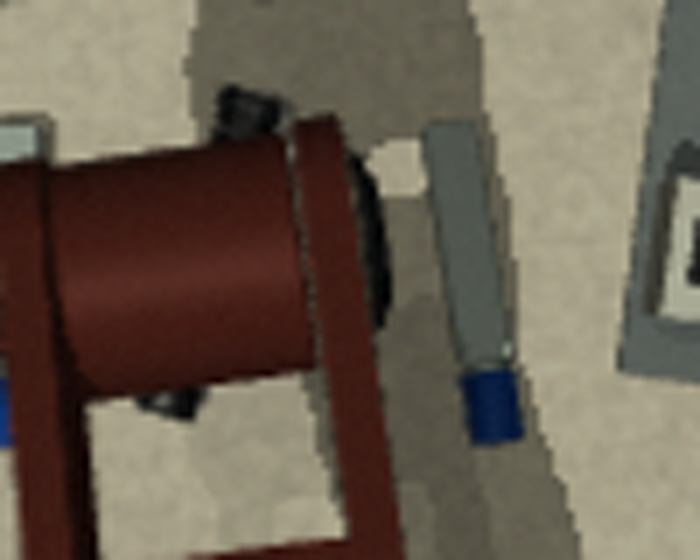

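```bash
python3 - <<'E'
from h import *
save("scene","d2.png",(290,140,390,220),7)
go(np.array([.4515,.1355,.036]),rot(-16.3))
E
```

```text
t 6.82 pos [0.467  0.1381 0.0579] tooly -16.26 q [ 0.1346 -0.1278  2.0948  0.0001  1.1389  0.4181] open 0.038389884741884824
 turn(tool,deg) [ 0.052  -0.8374 -1.867 ] rows>= 0.2858694377549471 | shift before turn [ 0.0214 -0.0149  0.0072] | after turn [ 0.0219 -0.0142  0.0069]
```

View pics/d2.png

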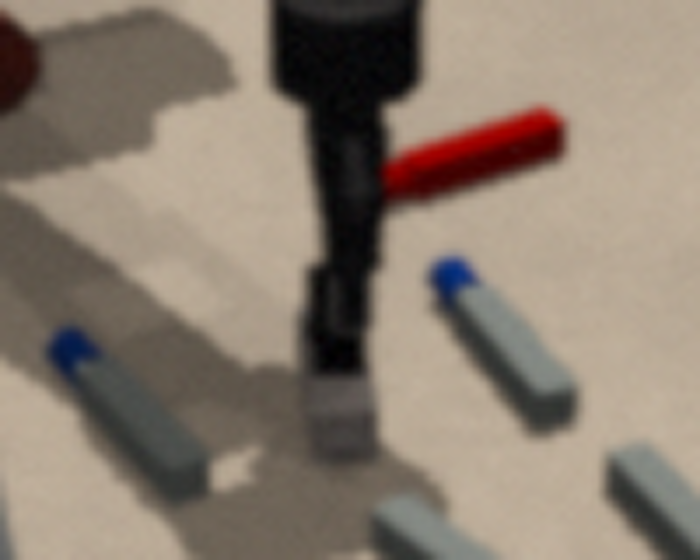

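Call:
arm_command:
  plan:
    - [[0, 0, 0, 0, 0, 0, 0.085], [0, 0, 0, 0, 0, 0, 0.085], [0, 0, 0, 0, 0, 0, 0.085], [0, 0, 0, 0, 0, 0, 0.085], [0, 0, 0, 0, 0, 0, 0.085], [0, 0, 0, 0, -0.8, -1.9, 0.085], [0, 0, 0, 0, 0, 0, 0.085], [0, 0, 0, 0, 0, 0, 0.085]]

```text
t: 7.48
tool_pos: [0.4673, 0.1382, 0.0583]
tool_rot: [1.415, 1.063, -1.415]
contact_force: [0.1, 0.2, -0.0]
opening: 0.0853
```

```bash
python3 - <<'E'
from h import *
get_image("scene");get_image("top")
for t in ["bar","tab_fixed","tab_sprung","tongue_fixed","tongue_sprung"]:
  for cm in("top","scene"):
    for r in mark_of(cm,t)[:2]:
      p=w(cm,r["at"])
      if abs(p[0]-.45)<.12 and abs(p[1]-.135)<.04:print(t,cm,round(r["conf"],2),p)
go(np.array([.460,.137,.036]),rot(-16.3))
E
```

```text
bar scene 0.52 [ 0.4659  0.1357 -0.003 ]
tab_fixed scene 0.74 [0.4963 0.1242 0.0534]
tab_sprung top 0.46 [0.4352 0.143  0.0522]
tab_sprung scene 0.71 [ 0.4645  0.1336 -0.0036]
tab_sprung scene 0.5 [0.43  0.146 0.047]
tongue_fixed scene 0.74 [0.5466 0.1077 0.014 ]
tongue_sprung top 0.4 [0.3828 0.1554 0.015 ]
t 8.08 pos [0.467  0.1382 0.0581] tooly -16.24 q [ 0.1342 -0.1025  2.0711  0.0009  1.1741  0.4173] open 0.08508393279894297
 turn(tool,deg) [ 0.06   -0.0161  0.0798] rows>= 0.01413190018720582 | shift before turn [ 0.0222 -0.0063  0.0031] | after turn [ 0.0221 -0.0064  0.0031]
```

Call:
arm_command:
  plan:
    - [[0.006, -0.001, 0.003, 0, 0, 0, 0.085], [0.007, 0, 0.001, 0, 0, 0, 0.085], [0.007, 0, 0, 0, 0, 0, 0.085], [0.005, 0, 0, 0, 0, 0, 0.085], [0, 0, 0, 0, 0, 0, 0.085], [0, 0, 0, 0, 0, 0, 0.06], [0, 0, 0, 0, 0, 0, 0.05], [0, 0, 0, 0, 0, 0, 0.04], [0, 0, 0, 0, 0, 0, 0.03], [0, 0, 0, 0, 0, 0, 0.03], [0, 0, 0, 0, 0, 0, 0.03], [0, 0, 0, 0, 0, 0, 0.03], [0, 0, 0, 0, 0, 0, 0.03], [0, 0, 0, 0, 0, 0, 0.03]]
  squeeze: 60

```text
t: 9.25
tool_pos: [0.4716, 0.1337, 0.0353]
tool_rot: [1.422, 1.052, -1.403]
contact_force: [1.6, -0.6, 2.6]
opening: 0.0396
```

```bash
python3 - <<'E'
from h import *
get_image("scene");get_image("top")
for t in ["bar","tab_fixed","tab_sprung","tongue_fixed","tongue_sprung"]:
  for cm in("top","scene"):
    for r in mark_of(cm,t)[:2]:
      p=w(cm,r["at"])
      if abs(p[0]-.45)<.12 and abs(p[1]-.135)<.04:print(t,cm,round(r["conf"],2),p)
go(np.array([.4452,-.1939,.15]),rot(-98.6))
E
```

```text
bar scene 0.7 [ 0.4582  0.136  -0.0041]
tab_fixed scene 0.64 [0.5386 0.1122 0.0181]
tab_fixed scene 0.47 [0.4912 0.1248 0.0554]
tongue_fixed scene 0.73 [0.5407 0.1139 0.0148]
t 9.85 pos [0.4717 0.1337 0.0354] tooly -16.21 q [ 0.1256 -0.0673  2.0824 -0.0026  1.1128  0.4096] open 0.03936651291334393
 turn(tool,deg) [82.3901 -0.7096 -0.5004] rows>= 11.507640414436322 | shift before turn [-0.1148  0.0676  0.3215] | after turn [-0.1146  0.3278 -0.0228]
```

Call:
arm_command:
  plan:
    - [[-0.015, 0, 0, 0, 0, 0, 0.03], [-0.025, 0, 0, 0, 0, 0, 0.03], [-0.03, 0, 0, 0, 0, 0, 0.03], [-0.03, 0, 0, 0, 0, 0, 0.03], [-0.03, 0, 0, 0, 0, 0, 0.03], [0, 0, 0, 6.9, 0, 0, 0.03], [0, 0, 0, 6.9, 0, 0, 0.03], [0, 0, 0, 6.9, 0, 0, 0.03], [0, 0, 0, 6.9, 0, 0, 0.03], [0, 0, 0, 6.9, 0, 0, 0.03], [0, 0, 0, 6.9, 0, 0, 0.03], [0, 0, 0, 6.9, 0, 0, 0.03], [0, 0, 0, 6.9, 0, 0, 0.03], [0, 0, 0, 6.9, 0, 0, 0.03], [0, 0, 0, 6.9, 0, 0, 0.03], [0, 0, 0, 6.9, 0, 0, 0.03], [0, 0, 0, 6.5, 0, 0, 0.03], [0, 0, 0, 0, 0, 0, 0.03], [0, 0, 0, 0, 0, 0, 0.03]]

```text
t: 11.43
tool_pos: [0.4584, 0.133, 0.1582]
tool_rot: [-2.101, 0.222, 2.13]
contact_force: [0.1, -0.1, -2.0]
opening: 0.0393
```

```bash
python3 - <<'E'
from h import *
go(np.array([.4452,-.1939,.15]),rot(-98.6))
E
```

```text
t 11.43 pos [0.4584 0.133  0.1582] tooly -101.75 q [ 0.127  -0.2454  2.0145 -0.0011  1.3865  1.903 ] open 0.039338595125391645
 turn(tool,deg) [-3.1476  0.7464 -0.3022] rows>= 0.453762989554922 | shift before turn [ 0.0093  0.3227 -0.0537] | after turn [ 0.0082  0.3252 -0.0358]
```

Call:
arm_command:
  plan:
    - [[0, 0, 0, -3.1, 0.7, -0.3, 0.03], [0, 0.027, -0.003, 0, 0, 0, 0.03], [0, 0.027, -0.003, 0, 0, 0, 0.03], [0, 0.027, -0.003, 0, 0, 0, 0.03], [0, 0.027, -0.003, 0, 0, 0, 0.03], [0, 0.027, -0.003, 0, 0, 0, 0.03], [0, 0.027, -0.003, 0, 0, 0, 0.03], [0, 0.027, -0.003, 0, 0, 0, 0.03], [0, 0.027, -0.003, 0, 0, 0, 0.03], [0, 0.027, -0.003, 0, 0, 0, 0.03], [0, 0.027, -0.003, 0, 0, 0, 0.03], [0, 0.027, -0.003, 0, 0, 0, 0.03], [0, 0.027, -0.003, 0, 0, 0, 0.03], [0, 0, 0, 0, 0, 0, 0.03], [0, 0, 0, 0, 0, 0, 0.03]]

```text
t: 12.68
tool_pos: [0.4491, -0.2063, 0.1534]
tool_rot: [-2.163, 0.106, 2.176]
contact_force: [-0.2, 0.5, -1.3]
opening: 0.0395
```

```bash
python3 - <<'E'
from h import *
go(np.array([.4452,-.1939,.115]),rot(-98.6))
E
```

```text
t 12.68 pos [ 0.4491 -0.2063  0.1534] tooly -95.7 q [-0.5807 -0.2015  1.986  -0.0011  1.3631  1.0898] open 0.03952795416040134
 turn(tool,deg) [2.8986 0.3391 0.0956] rows>= 0.4078166950653853 | shift before turn [ 0.0384 -0.0119  0.0049] | after turn [ 0.0384 -0.0117  0.0057]
```

Call:
arm_command:
  plan:
    - [[0, 0, 0, 2.9, 0.3, 0.1, 0.03], [0, 0, 0, 0, 0, 0, 0.03], [0.01, -0.006, 0.003, 0, 0, 0, 0.03], [0.01, -0.005, 0.003, 0, 0, 0, 0.03], [0, 0, 0, 0, 0, 0, 0.03], [0, 0, 0, 0, 0, 0, 0.03]]

```text
t: 13.18
tool_pos: [0.4435, -0.1899, 0.1297]
tool_rot: [-2.144, 0.148, 2.151]
contact_force: [-1.2, 0.1, -1.2]
opening: 0.0395
```

```bash
python3 - <<'E'
from h import *
save("scene","e1.png",(195,130,315,240),6)
get_image("top")
for t in ["bar","tongue_fixed","tongue_sprung","tab_fixed","tab_sprung","recess_a","landing","feeder","deck"]:
  for cm in("top","scene"):
    for r in mark_of(cm,t)[:2]:
      p=w(cm,r["at"])
      if abs(p[0]-.5)<.1 and abs(p[1]+.2)<.12:print(t,cm,round(r["conf"],2),p)
go(np.array([.4452,-.1939,.072]),rot(-98.6))
E
```

```text
bar top 0.65 [ 0.4427 -0.1786  0.0969]
bar scene 0.85 [ 0.4429 -0.1776  0.0916]
tongue_fixed scene 0.7 [ 0.4337 -0.2598  0.1114]
tongue_sprung top 0.44 [ 0.4481 -0.1176  0.1109]
tongue_sprung scene 0.6 [ 0.4535 -0.117   0.1048]
tab_fixed scene 0.73 [ 0.4418 -0.2091  0.1494]
tab_sprung top 0.57 [ 0.4465 -0.1725  0.1525]
tab_sprung scene 0.69 [ 0.445  -0.1693  0.1412]
recess_a top 0.62 [ 0.4548 -0.1124  0.0523]
recess_a scene 0.82 [ 0.4321 -0.276   0.0541]
recess_a scene 0.71 [ 0.457  -0.1118  0.0517]
landing top 0.69 [ 0.4425 -0.196   0.0362]
landing scene 0.64 [ 0.4403 -0.1946  0.035 ]
feeder top 0.61 [ 0.5461 -0.2051 -0.0027]
feeder scene 0.6 [ 0.5503 -0.2084 -0.0012]
deck top 0.61 [ 0.5638 -0.2112  0.0627]
deck scene 0.78 [ 0.5652 -0.2074  0.0693]
t 14.18 pos [ 0.444  -0.1911  0.1308] tooly -98.15 q [-0.5609 -0.2088  2.0319  0.0006  1.3212  1.1519] open 0.03929727269597146
 turn(tool,deg) [0.4544 0.1216 0.0922] rows>= 0.06694723750773685 | shift before turn [ 0.0588  0.0027 -0.0017] | after turn [ 0.0588  0.0026 -0.0016]
```

View pics/e1.png

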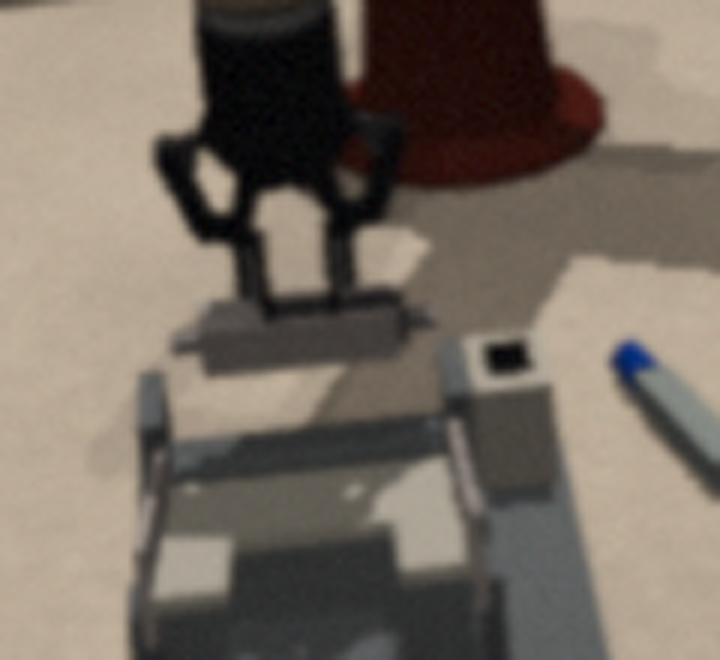

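Call:
arm_command:
  plan:
    - [[0.005, 0.0025, -0.001, 0.5, 0.1, 0.1, 0.03], [0.01, 0, 0, 0, 0, 0, 0.03], [0.01, 0, 0, 0, 0, 0, 0.03], [0.008, 0, 0, 0, 0, 0, 0.03], [0, 0, 0, 0, 0, 0, 0.03], [0, 0, 0, 0, 0, 0, 0.03]]

```text
t: 14.68
tool_pos: [0.444, -0.1936, 0.0931]
tool_rot: [-2.14, 0.163, 2.144]
contact_force: [0.2, -0.0, -1.3]
opening: 0.0393
```

```bash
python3 - <<'E'
from h import *
go(np.array([.4449,-.194,.072]),rot(-98.6))
E
```

```text
t 14.68 pos [ 0.444  -0.1936  0.0931] tooly -98.71 q [-0.5648 -0.1595  2.0571 -0.0004  1.2459  1.1581] open 0.03929058652924893
 turn(tool,deg) [-0.1095  0.1075  0.023 ] rows>= 0.02166493590734711 | shift before turn [ 0.0211  0.0002 -0.001 ] | after turn [ 0.0211  0.0002 -0.001 ]
```

Call:
arm_command:
  plan:
    - [[0.007, 0, -0.001, 0, 0, 0, 0.03], [0.007, 0, 0, 0, 0, 0, 0.03], [0.005, 0, 0, 0, 0, 0, 0.03], [0, 0, 0, 0, 0, 0, 0.03], [0, 0, 0, 0, 0, 0, 0.03]]

```text
t: 15.1
tool_pos: [0.4448, -0.1935, 0.0715]
tool_rot: [-2.139, 0.162, 2.145]
contact_force: [0.2, -0.1, -1.7]
opening: 0.0389
```

```bash
python3 - <<'E'
from h import *
print(ctrl.get_obs()["contact_force"])
go(np.array([.4449,-.194,.0715]),rot(-98.6))
save("scene","e2.png",(195,130,315,240),6)
E
```

```text
[ 0.1507 -0.0978 -1.6804]
t 15.1 pos [ 0.4448 -0.1935  0.0715] tooly -98.7 q [-0.5638 -0.1262  2.0675 -0.0004  1.2033  1.159 ] open 0.03888758858696286
 turn(tool,deg) [-0.1002  0.1617  0.0487] rows>= 0.027427024688753757 | shift before turn [-0.      0.0004 -0.0002] | after turn [-0.      0.0004 -0.0002]
```

View pics/e2.png

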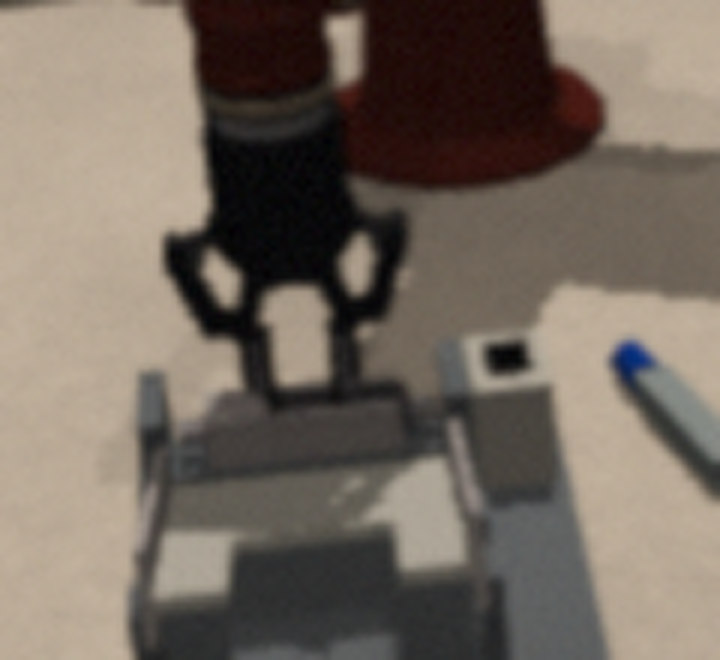

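Call:
arm_command:
  plan:
    - [[0.002, 0, 0, 0, 0, 0, 0.03], [0.002, 0, 0, 0, 0, 0, 0.03], [0, 0, 0, 0, 0, 0, 0.03]]

```text
t: 15.4
tool_pos: [0.4463, -0.1944, 0.0715]
tool_rot: [-2.142, 0.162, 2.143]
contact_force: [0.2, -0.3, -2.7]
opening: 0.0388
```

Call:
arm_command:
  plan:
    - [[0.003, 0, 0, 0, 0, 0, 0.03], [0, 0, 0, 0, 0, 0, 0.03], [0, 0, 0, 0, 0, 0, 0.03]]

```text
t: 15.65
tool_pos: [0.4485, -0.1959, 0.0716]
tool_rot: [-2.149, 0.165, 2.139]
contact_force: [-0.3, -0.2, -0.7]
opening: 0.0392
```

```bash
python3 - <<'E'
from h import *
for i in range(3):get_image("top");print(ctrl.get_obs()["contact_force"],ctrl.get_obs()["tool_pos"])
E
```

```text
[-0.1392 -0.6946 -1.3782] [ 0.4484 -0.1958  0.0714]
[-0.8667  0.3244 -2.6405] [ 0.4481 -0.1956  0.0711]
[-0.2739 -1.7671 -1.5662] [ 0.4479 -0.1955  0.0709]
```

Call:
arm_command:
  plan:
    - [[-0.001, -0.001, 0.003, 0, 0, 0, 0.03], [0, 0, 0, 0, 0, 0, 0.03], [0, 0, 0, 0, 0, 0, 0.03]]

```text
t: 16.05
tool_pos: [0.4442, -0.1936, 0.0708]
tool_rot: [-2.145, 0.164, 2.141]
contact_force: [0.9, -0.4, -0.9]
opening: 0.0396
```

```bash
python3 - <<'E'
from h import *
go(np.array([.4449,-.194,.0715]),rot(-98.6))
E
```

```text
t 16.05 pos [ 0.4442 -0.1936  0.0708] tooly -98.67 q [-0.5646 -0.1301  2.0722 -0.0001  1.1975  1.1575] open 0.039554342883633735
 turn(tool,deg) [-0.0678 -0.1054 -0.0527] rows>= 0.01898604336116213 | shift before turn [-0.0007  0.0003 -0.0007] | after turn [-0.0007  0.0003 -0.0007]
```

Good. Open gradually.

Call:
arm_command:
  plan:
    - [[0, 0, 0, 0, 0, 0, 0.045], [0, 0, 0, 0, 0, 0, 0.05], [0, 0, 0, 0, 0, 0, 0.055], [0, 0, 0, 0, 0, 0, 0.06], [0, 0, 0, 0, 0, 0, 0.065], [0, 0, 0, 0, 0, 0, 0.075], [0, 0, 0, 0, 0, 0, 0.085], [0, 0, 0, 0, 0, 0, 0.085], [0, 0, 0, 0, 0, 0, 0.085]]

```text
t: 16.8
tool_pos: [0.4444, -0.1938, 0.0711]
tool_rot: [-2.146, 0.164, 2.141]
contact_force: [-0.6, -0.5, 0.8]
opening: 0.0849
```

```bash
python3 - <<'E'
from h import *
save("scene","e3.png",(195,130,315,240),6);get_image("top")
for t in ["bar","tongue_fixed","tongue_sprung","tab_fixed","tab_sprung","recess_a","landing","plunger"]:
  for cm in("top","scene"):
    for r in mark_of(cm,t)[:2] if t!="plunger" else []:
      p=w(cm,r["at"])
      if abs(p[0]-.5)<.1 and abs(p[1]+.2)<.12:print(t,cm,round(r["conf"],2),p)
E
```

```text
bar top 0.53 [ 0.4422 -0.1921  0.0394]
bar scene 0.96 [ 0.4424 -0.1903  0.0346]
tongue_fixed top 0.26 [ 0.4458 -0.1608  0.0907]
tongue_fixed scene 0.62 [ 0.431  -0.2776  0.0549]
tongue_sprung top 0.51 [ 0.4527 -0.114   0.0509]
tongue_sprung scene 0.7 [ 0.4532 -0.1064  0.0506]
tab_sprung top 0.4 [ 0.4464 -0.1617  0.0907]
tab_sprung scene 0.43 [ 0.4424 -0.1615  0.0818]
recess_a top 0.81 [ 0.4271 -0.2751  0.0545]
recess_a top 0.69 [ 0.4554 -0.113   0.0536]
recess_a scene 0.97 [ 0.4551 -0.1094  0.0551]
recess_a scene 0.86 [ 0.4317 -0.2776  0.0551]
landing top 0.88 [ 0.4461 -0.1925  0.037 ]
landing scene 0.92 [ 0.4434 -0.1942  0.0333]
```

View pics/e3.png

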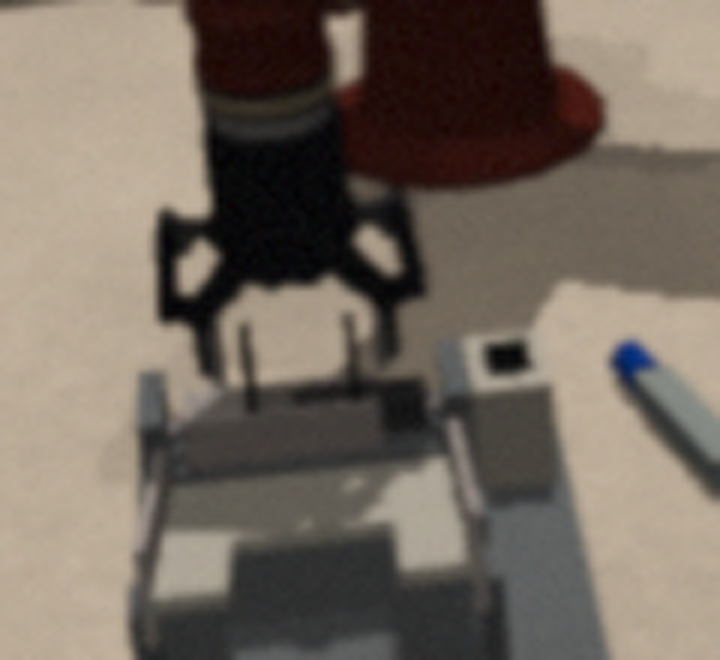

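The bar is seated: tongue marks coincide with recess marks to about 3 mm, and they sit 168 mm apart. Next I retract and go to the far-left tube A (268,172).

Call:
arm_command:
  plan:
    - [[-0.015, 0, 0, 0, 0, 0, 0.085], [-0.025, 0, 0, 0, 0, 0, 0.085], [-0.03, 0, 0, 0, 0, 0, 0.085], [-0.03, 0, 0, 0, 0, 0, 0.085], [-0.01, 0, 0, -6, 0, 0, 0.085], [0, 0, 0, -5, 0, 0, 0.085], [0, 0, 0, 0, 0, 0, 0.085]]

```text
t: 18.18
tool_pos: [0.4424, -0.1926, 0.1841]
tool_rot: [2.195, 0.055, -2.2]
contact_force: [-0.8, 0.5, -0.2]
opening: 0.0849
```

```bash
python3 - <<'E'
from h import *
go(np.array([.6548,.2449,.12]),rot(-87.3))
get_image("scene")
im=get_image("top")
for t in ["tongue_fixed","tongue_sprung","tube1"]:
  for cm in("top","scene"):
    for r in mark_of(cm,t)[:8]:
      p=w(cm,r["at"]);print(t,cm,round(r["conf"],2),p)
E
```

```text
t 18.18 pos [ 0.4424 -0.1926  0.1841] tooly -87.21 q [-0.5647 -0.2635  1.9849 -0.0004  1.4231  0.9575] open 0.08493066860365081
 turn(tool,deg) [0.0857 0.1495 0.0745] rows>= 0.026221827752284866 | shift before turn [ 0.064  -0.4266 -0.2336] | after turn [ 0.0641 -0.427  -0.2328]
tongue_fixed scene 0.92 [ 0.4303 -0.2755  0.0535]
tongue_fixed scene 0.54 [0.4487 0.026  0.0108]
tongue_fixed scene 0.47 [ 0.4467 -0.1623  0.0869]
tongue_sprung top 0.43 [ 0.4502 -0.1133  0.0524]
tongue_sprung scene 0.45 [ 0.4525 -0.1097  0.0497]
tube1 top 0.95 [0.4531 0.0246 0.0143]
tube1 top 0.95 [0.8477 0.161  0.0121]
tube1 top 0.88 [0.7576 0.3764 0.0148]
tube1 top 0.77 [0.4572 0.2315 0.012 ]
tube1 top 0.62 [0.6533 0.135  0.009 ]
tube1 top 0.6 [0.4321 0.6278 0.0153]
tube1 top 0.54 [0.6564 0.2465 0.0141]
tube1 top 0.53 [ 0.5413 -0.2074 -0.0012]
tube1 scene 0.81 [0.6545 0.1352 0.0129]
tube1 scene 0.72 [0.6592 0.2444 0.0185]
tube1 scene 0.67 [0.7543 0.38   0.0107]
tube1 scene 0.59 [0.8409 0.168  0.0161]
tube1 scene 0.56 [0.4478 0.0233 0.0103]
tube1 scene 0.52 [0.2576 0.2884 0.0164]
tube1 scene 0.47 [0.4531 0.2314 0.0146]
tube1 scene 0.46 [0.4317 0.6237 0.0147]
```

Call:
arm_command:
  plan:
    - [[0, -0.028, -0.0155, 0, 0, 0, 0.085], [0, -0.028, -0.0155, 0, 0, 0, 0.085], [0, -0.028, -0.0155, 0, 0, 0, 0.085], [0, -0.028, -0.0155, 0, 0, 0, 0.085], [0, -0.028, -0.0155, 0, 0, 0, 0.085], [0, -0.028, -0.0155, 0, 0, 0, 0.085], [0, -0.028, -0.0155, 0, 0, 0, 0.085], [0, -0.028, -0.0155, 0, 0, 0, 0.085], [0, -0.028, -0.0155, 0, 0, 0, 0.085], [0, -0.028, -0.0155, 0, 0, 0, 0.085], [0, -0.028, -0.0155, 0, 0, 0, 0.085], [0, -0.028, -0.0155, 0, 0, 0, 0.085], [0, -0.028, -0.0155, 0, 0, 0, 0.085], [0, -0.028, -0.0155, 0, 0, 0, 0.085], [0, 0, 0, 0, 0, 0, 0.085], [0, 0, 0, 0, 0, 0, 0.085]]

```text
t: 19.92
tool_pos: [0.6486, 0.2277, 0.1705]
tool_rot: [2.186, 0.039, -2.226]
contact_force: [1.3, -0.2, -0.0]
opening: 0.0852
```

```bash
python3 - <<'E'
from h import *
go(np.array([.656,.2455,.005]),rot(-87.3))
E
```

```text
t 19.92 pos [0.6486 0.2277 0.1705] tooly -88.09 q [0.2271 0.2475 1.4999 0.0061 1.4115 1.7635] open 0.08516481488303702
 turn(tool,deg) [-0.7925  1.0428  0.1532] rows>= 0.1841694774309285 | shift before turn [ 0.1654 -0.0171 -0.011 ] | after turn [ 0.1655 -0.0174 -0.0082]
```

Call:
arm_command:
  plan:
    - [[0, 0, 0, -0.8, 1, 0.2, 0.07], [0.01, -0.017, -0.008, 0, 0, 0, 0.07], [0.025, 0, 0, 0, 0, 0, 0.07], [0.025, 0, 0, 0, 0, 0, 0.07], [0.025, 0, 0, 0, 0, 0, 0.07], [0.025, 0, 0, 0, 0, 0, 0.07], [0.015, 0, 0, 0, 0, 0, 0.07], [0, 0, 0, 0, 0, 0, 0.07], [0, 0, 0, 0, 0, 0, 0.07]]

```text
t: 20.67
tool_pos: [0.6547, 0.2371, 0.0425]
tool_rot: [2.205, 0.044, -2.19]
contact_force: [0.5, 0.3, 0.2]
opening: 0.0699
```

```bash
python3 - <<'E'
from h import *
go(np.array([.656,.2455,.005]),rot(-87.3))
E
```

```text
t 20.67 pos [0.6547 0.2371 0.0425] tooly -87.51 q [ 0.2427  0.38    1.5648 -0.0055  1.1912  1.772 ] open 0.06988574154563648
 turn(tool,deg) [-0.2073 -0.3643 -0.2234] rows>= 0.06633487715025939 | shift before turn [ 0.0375 -0.0085 -0.0015] | after turn [ 0.0375 -0.0084 -0.0017]
```

Call:
arm_command:
  plan:
    - [[0, -0.008, -0.002, 0, -0.3, -0.2, 0.07], [0, 0, 0, 0, 0, 0, 0.07], [0.012, 0, 0, 0, 0, 0, 0.07], [0.012, 0, 0, 0, 0, 0, 0.07], [0.011, 0, 0, 0, 0, 0, 0.07], [0, 0, 0, 0, 0, 0, 0.07], [0, 0, 0, 0, 0, 0, 0.04], [0, 0, 0, 0, 0, 0, 0.02], [0, 0, 0, 0, 0, 0, 0.015], [0, 0, 0, 0, 0, 0, 0.015], [0, 0, 0, 0, 0, 0, 0.015], [0, 0, 0, 0, 0, 0, 0.015]]
  squeeze: 40

```text
t: 21.67
tool_pos: [0.6605, 0.2457, 0.0114]
tool_rot: [2.213, 0.049, -2.189]
contact_force: [-0.3, 0.3, -0.7]
opening: 0.024
```

```bash
cat >> h.py <<'E'
F=np.array([.5461,-.2092,0]);FY=-8.6;RF=R.from_euler('z',FY,degrees=True)
DO=np.array([.5638,-.211,.067]);RD=RF*R.from_euler('y',-19,degrees=True)
PL=RD*R.from_matrix(np.array([[0,1,0],[0,0,-1],[-1,0,0]],float)) # tool x=-n,y=up slope,z=-fy
def deckp(x,y,z): return DO+RD.apply([x,y,z])
E
python3 - <<'E'
from h import *
print(PL.as_matrix()); go(deckp(20,0,5)if 0 else deckp(.02,0,.06),PL)
E
```

```text
[[ 0.3219  0.9349 -0.1495]
 [-0.0487 -0.1414 -0.9888]
 [-0.9455  0.3256  0.    ]]
t 21.67 pos [0.6605 0.2457 0.0114] tooly -87.56 q [ 0.2509  0.4324  1.5549 -0.0008  1.143   1.7793] open 0.02401826641885465
 turn(tool,deg) [-78.2668  12.489   15.5216] rows>= 11.279679612157649 | shift before turn [-0.1209  0.4518  0.1154] | after turn [-0.1215  0.0122  0.466 ]
```

Call:
arm_command:
  plan:
    - [[-0.015, 0, 0, 0, 0, 0, 0.015], [-0.03, 0, 0, 0, 0, 0, 0.015], [-0.03, 0, 0, 0, 0, 0, 0.015], [-0.03, 0, 0, 0, 0, 0, 0.015], [-0.03, 0, 0, 0, 0, 0, 0.015], [-0.01, 0, 0, -6.4, 0, 0, 0.015], [0, 0, 0, -6.4, 0, 0, 0.015], [0, 0, 0, -6.4, 0, 0, 0.015], [0, 0, 0, -6.4, 0, 0, 0.015], [0, 0, 0, -6.4, 0, 0, 0.015], [0, 0, 0, -6.4, 0, 0, 0.015], [0, 0, 0, -6.4, 0, 0, 0.015], [0, 0, 0, -6.4, 0, 0, 0.015], [0, 0, 0, -6.4, 0, 0, 0.015], [0, 0, 0, -6.4, 0, 0, 0.015], [0, 0, 0, -6.4, 0, 0, 0.015], [0, 0, 0, -6.4, 0, 0, 0.015], [0, 0, 0, 0, 0, 0, 0.015]]

```text
t: 23.17
tool_pos: [0.6599, 0.246, 0.1892]
tool_rot: [1.317, 1.135, -1.272]
contact_force: [0.3, 0.5, -0.7]
opening: 0.0241
```

```bash
python3 - <<'E'
from h import *
go(deckp(.02,0,.08),rot(-8.6))
E
```

```text
t 23.17 pos [0.6599 0.246  0.1892] tooly -6.9 q [ 0.2514  0.2429  1.4738 -0.0004  1.3952  0.3717] open 0.0240581381167848
 turn(tool,deg) [ 1.7092 -0.622  -1.5844] rows>= 0.3368934827389279 | shift before turn [ 0.0338 -0.0488  0.4654] | after turn [ 0.04   -0.0338  0.4662]
```

Call:
arm_command:
  plan:
    - [[0, 0, 0, 1.7, -0.6, -1.6, 0.015], [0, -0.002, 0.03, 0, 0, 0, 0.015], [0, -0.002, 0.03, 0, 0, 0, 0.015], [0, -0.002, 0.03, 0, 0, 0, 0.015], [0, -0.002, 0.03, 0, 0, 0, 0.015], [0, -0.002, 0.03, 0, 0, 0, 0.015], [0, -0.002, 0.03, 0, 0, 0, 0.015], [0, -0.002, 0.03, 0, 0, 0, 0.015], [0, -0.002, 0.03, 0, 0, 0, 0.015], [0, -0.002, 0.03, 0, 0, 0, 0.015], [0, -0.002, 0.03, 0, 0, 0, 0.015], [0, -0.002, 0.03, 0, 0, 0, 0.015], [0, -0.002, 0.03, 0, 0, 0, 0.015], [0, -0.002, 0.03, 0, 0, 0, 0.015], [0, -0.002, 0.03, 0, 0, 0, 0.015], [0, -0.002, 0.03, 0, 0, 6.3, 0.015], [0, 0, 0, 0, 0, 6.3, 0.015], [0, 0, 0, 0, 0, 6.3, 0.015], [0, 0, 0, 0, 0, 0, 0.015]]

```text
t: 24.75
tool_pos: [0.5476, -0.2118, 0.2046]
tool_rot: [1.479, 0.812, -1.097]
contact_force: [-0.4, 0.4, -1.7]
opening: 0.0241
```

```bash
python3 - <<'E'
from h import *
o=ctrl.get_obs();tr=R.from_rotvec(o["tool_rot"])
get_image("top");get_image("scene")
for t in ["cap1","tube1"]:
  for cm in("top","scene"):
    for r in mark_of(cm,t)[:8]:
      p=w(cm,r["at"])
      if np.linalg.norm(p-o["tool_pos"])<.13:print(t,cm,round(r["conf"],2),p,"rel tool",tr.inv().apply(p-o["tool_pos"]),"deck",RD.inv().apply(p-DO))
go(deckp(.02,0,.06),PL)
E
```

```text
cap1 top 0.64 [ 0.559  -0.1452  0.2107] rel tool [-0.0065 -0.0004 -0.0674] deck [0.033  0.0643 0.1406]
cap1 scene 0.77 [ 0.563 -0.146  0.212] rel tool [-0.0062  0.0038 -0.0676] deck [0.0372 0.0642 0.1405]
tube1 top 0.55 [ 0.5451 -0.2146  0.2062] rel tool [-0.0022 -0.0012  0.0033] deck [ 0.0283 -0.0063  0.1375]
tube1 scene 0.6 [ 0.5529 -0.2161  0.2117] rel tool [-0.0045  0.0082  0.0031] deck [ 0.0377 -0.0067  0.1401]
t 25.05 pos [ 0.5527 -0.2123  0.2087] tooly -11.66 q [-0.5499 -0.2379  1.9527  0.1363  1.0894 -0.3891] open 0.023754486852982756
 turn(tool,deg) [-2.8766  1.0114 -1.6919] rows>= 0.4870313270859916 | shift before turn [ 0.0769 -0.0184 -0.0035] | after turn [ 0.0775 -0.016  -0.003 ]
```

Call:
arm_command:
  plan:
    - [[0, 0, 0, -2.9, 1, -1.7, 0.015], [0, 0, 0, 0, 0, 0, 0.015], [0.013, -0.008, -0.0035, 0, 0, 0, 0.015], [0.013, -0.008, -0.0035, 0, 0, 0, 0.015], [0.01, 0, 0, 0, 0, 0, 0.015], [0, 0, 0, 0, 0, 0, 0.015], [0, 0, 0, 0, 0, 0, 0.015]]

```text
t: 25.63
tool_pos: [0.5544, -0.2028, 0.1674]
tool_rot: [1.435, 0.872, -1.074]
contact_force: [-0.3, -0.6, -0.1]
opening: 0.0242
```

```bash
python3 - <<'E'
from h import *
go(deckp(.02,0.0045,.0125),PL)
E
```

```text
t 25.63 pos [ 0.5544 -0.2028  0.1674] tooly -8.5 q [-0.5356 -0.1847  1.9735  0.1421  1.0501 -0.4394] open 0.0242305448317465
 turn(tool,deg) [ 0.099  -0.0581  0.0843] rows>= 0.019893306403350977 | shift before turn [ 0.0858 -0.0027  0.0023] | after turn [ 0.0858 -0.0028  0.0022]
```

Call:
arm_command:
  plan:
    - [[0.015, -0.003, 0.002, 0, 0, 0, 0.015], [0.02, 0, 0, 0, 0, 0, 0.015], [0.015, 0, 0, 0, 0, 0, 0.015], [0, 0, 0, 0, 0, 0, 0.015], [0, 0, 0, 0, 0, 0, 0.015]]

```text
t: 26.05
tool_pos: [0.5696, -0.2074, 0.1197]
tool_rot: [1.435, 0.868, -1.073]
contact_force: [0.4, 0.2, -0.3]
opening: 0.024
```

```bash
python3 - <<'E'
from h import *
go(deckp(.02,0.0045,.0125),PL)
save("top","f1.png",(340,130,470,265),4.4)
E
```

```text
t 26.05 pos [ 0.5696 -0.2074  0.1197] tooly -8.54 q [-0.5281 -0.0926  1.9763  0.1485  0.9512 -0.4466] open 0.023987694702361683
 turn(tool,deg) [ 0.0603  0.0284 -0.1208] rows>= 0.019268872878161782 | shift before turn [ 0.0356 -0.0022 -0.0001] | after turn [ 0.0356 -0.0021 -0.0001]
```

View pics/f1.png

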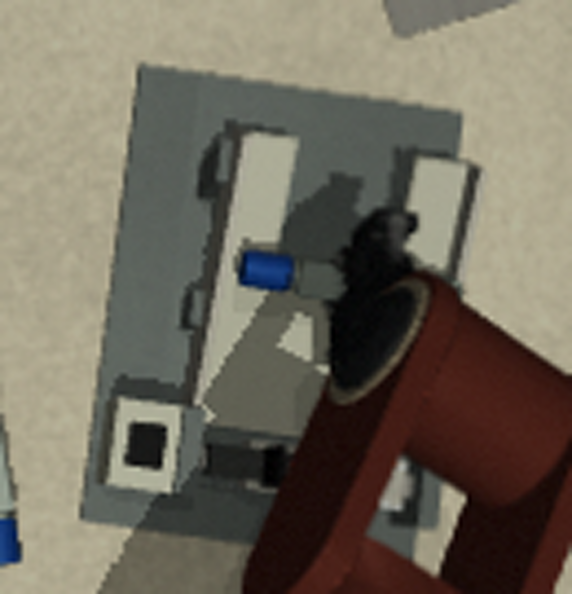

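The cap end (240,268 in the crop) is just inside the head-side wall at 228, so the tube sits between the walls. Lower it and release.

Call:
arm_command:
  plan:
    - [[0.01, -0.001, -0.001, 0, 0, 0, 0.015], [0.01, 0, 0, 0, 0, 0, 0.015], [0.01, 0, 0, 0, 0, 0, 0.015], [0.003, 0, 0, 0, 0, 0, 0.015], [0, 0, 0, 0, 0, 0, 0.015]]

```text
t: 26.52
tool_pos: [0.582, -0.2091, 0.0895]
tool_rot: [1.435, 0.862, -1.069]
contact_force: [-0.9, -0.0, -0.7]
opening: 0.0237
```

```bash
python3 - <<'E'
from h import *
print(ctrl.get_obs()["contact_force"]);go(deckp(.02,0.0045,.0125),PL)
E
```

```text
[-0.8842 -0.0202 -0.7204]
t 26.52 pos [ 0.582  -0.2091  0.0895] tooly -8.52 q [-0.5188 -0.0263  1.9698  0.1524  0.8845 -0.4477] open 0.023722486598046648
 turn(tool,deg) [ 0.0781  0.1635 -0.4616] rows>= 0.06925549563197403 | shift before turn [ 0.003  -0.0041  0.0001] | after turn [ 0.003  -0.0041  0.0001]
```

Call:
arm_command:
  plan:
    - [[0.002, 0, 0, 0, 0, 0, 0.015], [0, 0, 0, 0, 0, 0, 0.027], [0, 0, 0, 0, 0, 0, 0.032], [0, 0, 0, 0, 0, 0, 0.038], [0, 0, 0, 0, 0, 0, 0.045], [0, 0, 0, 0, 0, 0, 0.045], [-0.006, 0, 0, 0, 0, 0, 0.045], [-0.01, 0, 0, 0, 0, 0, 0.045], [-0.015, 0, 0, 0, 0, 0, 0.045], [-0.025, 0, 0, 0, 0, 0, 0.045], [-0.03, 0, 0, 0, 0, 0, 0.06], [-0.03, 0, 0, 0, 0, 0, 0.07], [0, 0, 0, 0, 0, -6.3, 0.07], [0, 0, 0, 0, 0, -6.3, 0.07], [0, 0, 0, 0, 0, -6.3, 0.07], [0, 0, 0, 0, 0, 0, 0.07]]

```text
t: 27.85
tool_pos: [0.5399, -0.2031, 0.2163]
tool_rot: [1.318, 1.117, -1.318]
contact_force: [-0.1, 0.0, 0.2]
opening: 0.0703
```

```bash
cat >> h.py <<'E'
def tubes():
  im=get_image("top");get_image("scene")
  for t in ["cap1","tube1"]:
   for cm in("top","scene"):
    for r in mark_of(cm,t)[:9]:
      p=w(cm,r["at"]);d=RD.inv().apply(p-DO)
      if np.abs(d[1])<.12 and abs(d[0])<.2: print(t,cm,round(r["conf"],2),"DECK",d)
      elif .4<p[0]<.74 and p[1]<.27 and p[1]>-.1: print(t,cm,round(r["conf"],2),p)
  for r in cut_out("top","tube1"):
    m=r["mask"].astype(np.uint8);cs=max(cv2.findContours(m,0,2)[0],key=cv2.contourArea)
    pts=np.array([pix2w("top",*q[0],0.02)[:2] for q in cs]);rc=cv2.minAreaRect((pts*1000).astype(np.float32))
    if rc[0][0]<720 and rc[0][1]<265: print("rect",round(r["conf"],2),np.round(rc[0]),np.round(rc[1]),round(rc[2],1),im[r["mask"]].mean(0).round())
E
python3 - <<'E'
from h import *
go(np.array([.655,.135,.17]),rot(-73.9));tubes()
save("scene","f2.png",(195,130,315,240),6)
E
```

```text
t 27.85 pos [ 0.5399 -0.2031  0.2163] tooly -8.76 q [-0.4858 -0.0603  1.7509 -0.0059  1.4372 -0.3321] open 0.07033235286872454
 turn(tool,deg) [65.1322  0.1503 -0.8995] rows>= 9.097569059225998 | shift before turn [ 0.0434  0.0617 -0.3521] | after turn [ 0.0463 -0.2929 -0.2043]
cap1 top 0.7 [0.7272 0.155  0.0112]
cap1 top 0.57 DECK [-0.0906 -0.006   0.0144]
cap1 top 0.54 DECK [-0.0884  0.0671  0.0152]
cap1 scene 0.87 DECK [-0.0888  0.0682  0.0141]
cap1 scene 0.54 [0.7261 0.156  0.0159]
tube1 top 0.77 [0.4502 0.0254 0.0123]
tube1 top 0.67 [0.4567 0.2317 0.0162]
tube1 top 0.63 [0.6511 0.1355 0.0103]
tube1 top 0.58 DECK [-0.0903 -0.0064  0.0132]
tube1 scene 0.83 DECK [-0.0915 -0.0061  0.0187]
tube1 scene 0.76 [0.6572 0.1358 0.0134]
tube1 scene 0.6 [0.449  0.0234 0.011 ]
tube1 scene 0.55 [0.4473 0.2309 0.0133]
rect 0.95 [451. 233.] [ 25. 142.] 90.0 [122. 135. 133.]
rect 0.77 [449.  25.] [144.  26.] 7.8 [119. 133. 135.]
rect 0.73 [655. 134.] [149.  30.] 15.5 [118. 129. 127.]
rect 0.61 [ 480. -178.] [87. 29.] 79.9 [44. 55. 64.]
```

View pics/f2.png

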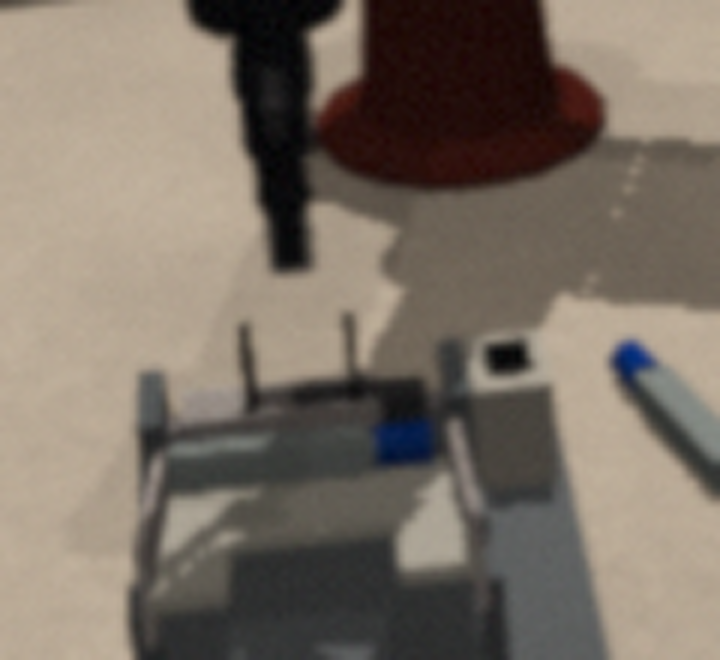

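Tube A lies against the bar with its blue cap on the head side. Next is tube B (302,172).

Call:
arm_command:
  plan:
    - [[0, 0, 0, 6.9, 0, 0, 0.07], [0, 0, 0, 6.9, 0, 0, 0.07], [0, 0, 0, 6.9, 0, 0, 0.07], [0, 0, 0, 6.9, 0, 0, 0.07], [0, 0, 0, 6.9, 0, 0, 0.07], [0, 0, 0, 6.9, 0, 0, 0.07], [0, 0, 0, 6.9, 0, 0, 0.07], [0, 0, 0, 6.9, 0, 0, 0.07], [0, 0, 0, 6.9, 0, 0, 0.07], [0, -0.027, -0.0185, 0, 0, 0, 0.07], [0, -0.027, -0.0185, 0, 0, 0, 0.07], [0, -0.027, -0.0185, 0, 0, 0, 0.07], [0, -0.027, -0.0185, 0, 0, 0, 0.07], [0, -0.027, -0.0185, 0, 0, 0, 0.07], [0, -0.027, -0.0185, 0, 0, 0, 0.07], [0, -0.027, -0.0185, 0, 0, 0, 0.07], [0, -0.027, -0.0185, 0, 0, 0, 0.07], [0, -0.027, -0.0185, 0, 0, 0, 0.07], [0, -0.027, -0.0185, 0, 0, 0, 0.07], [0, 0, 0, 0, 0, 0, 0.07]]

```text
t: 29.92
tool_pos: [0.6328, 0.1207, 0.2072]
tool_rot: [2.081, 0.279, -2.056]
contact_force: [-1.0, 0.1, 0.9]
opening: 0.0699
```

```bash
python3 - <<'E'
from h import *
go(np.array([.655,.1353,.005]),rot(-74))
E
```

```text
t 29.92 pos [0.6328 0.1207 0.2072] tooly -74.12 q [ 0.0769  0.1053  1.5979 -0.009   1.4259  1.3717] open 0.06991244635220469
 turn(tool,deg) [-0.1187 -0.5988 -0.6412] rows>= 0.1236508157659026 | shift before turn [ 0.2024 -0.0103 -0.0232] | after turn [ 0.2022 -0.0079 -0.0253]
```

Call:
arm_command:
  plan:
    - [[0, -0.004, -0.012, 0, -0.6, -0.6, 0.07], [0.005, -0.004, -0.012, 0, 0, 0, 0.07], [0.025, 0, 0, 0, 0, 0, 0.07], [0.025, 0, 0, 0, 0, 0, 0.07], [0.025, 0, 0, 0, 0, 0, 0.07], [0.025, 0, 0, 0, 0, 0, 0.07], [0.025, 0, 0, 0, 0, 0, 0.07], [0.025, 0, 0, 0, 0, 0, 0.07], [0.01, 0, 0, 0, 0, 0, 0.07], [0, 0, 0, 0, 0, 0, 0.07], [0, 0, 0, 0, 0, 0, 0.07]]

```text
t: 30.83
tool_pos: [0.6527, 0.133, 0.0378]
tool_rot: [2.076, 0.29, -2.067]
contact_force: [0.0, 0.6, 0.2]
opening: 0.0702
```

```bash
python3 - <<'E'
from h import *
go(np.array([.655,.1353,.005]),rot(-74))
E
```

```text
t 30.83 pos [0.6527 0.133  0.0378] tooly -74.02 q [ 0.0898  0.3239  1.6455 -0.0009  1.1675  1.382 ] open 0.07017117167418127
 turn(tool,deg) [-0.0154 -0.2546 -0.0968] rows>= 0.0381096438361317 | shift before turn [ 0.0328 -0.0016 -0.0027] | after turn [ 0.0328 -0.0015 -0.0029]
```

Call:
arm_command:
  plan:
    - [[0, -0.002, -0.003, 0, -0.2, 0, 0.06], [0.01, 0, 0, 0, 0, 0, 0.05], [0.01, 0, 0, 0, 0, 0, 0.05], [0.004, 0, 0, 0, 0, 0, 0.05], [0, 0, 0, 0, 0, 0, 0.04], [0, 0, 0, 0, 0, 0, 0.03], [0, 0, 0, 0, 0, 0, 0.015], [0, 0, 0, 0, 0, 0, 0.015], [0, 0, 0, 0, 0, 0, 0.015], [0, 0, 0, 0, 0, 0, 0.015]]

```text
t: 31.67
tool_pos: [0.6608, 0.1363, 0.0202]
tool_rot: [2.086, 0.288, -2.056]
contact_force: [0.0, -0.1, -0.0]
opening: 0.0234
```

```bash
python3 - <<'E'
from h import *
go(np.array([.655,.1353,.013]),rot(-74))
E
```

```text
t 31.67 pos [0.6608 0.1363 0.0202] tooly -74.02 q [ 0.0939  0.3591  1.6345 -0.0017  1.1339  1.3864] open 0.023399658225790525
 turn(tool,deg) [-0.0148 -0.7751 -0.2372] rows>= 0.11322430975239481 | shift before turn [ 0.0071 -0.0007  0.006 ] | after turn [ 0.0072 -0.0006  0.0059]
```

Call:
arm_command:
  plan:
    - [[0, 0, 0, 0, 0, 0, 0.035], [0, 0, 0, 0, 0, 0, 0.035], [0.006, 0, 0.003, 0, -0.4, -0.2, 0.035], [0.006, 0, 0.003, 0, -0.4, 0, 0.035], [0, 0, 0, 0, 0, 0, 0.035], [0, 0, 0, 0, 0, 0, 0.015], [0, 0, 0, 0, 0, 0, 0.015], [0, 0, 0, 0, 0, 0, 0.015], [0, 0, 0, 0, 0, 0, 0.015]]

```text
t: 32.42
tool_pos: [0.655, 0.1345, 0.0074]
tool_rot: [2.071, 0.29, -2.073]
contact_force: [-0.3, -0.5, -0.5]
opening: 0.0238
```

```bash
python3 - <<'E'
from h import *
go(deckp(.02,.007,.1),rot(-8.6))
E
```

```text
t 32.42 pos [0.655  0.1345 0.0074] tooly -74.02 q [ 0.0915  0.3722  1.6424 -0.0007  1.1279  1.3837] open 0.02384041305597082
 turn(tool,deg) [-65.4163   0.0659   0.0116] rows>= 9.136363076173303 | shift before turn [-0.1603  0.295   0.1924] | after turn [-0.1607 -0.0521  0.3482]
```

Call:
arm_command:
  plan:
    - [[-0.015, 0, 0, 0, 0, 0, 0.015], [-0.03, 0, 0, 0, 0, 0, 0.015], [-0.03, 0, 0, 0, 0, 0, 0.015], [-0.03, 0, 0, 0, 0, 0, 0.015], [-0.03, 0, 0, 0, 0, 0, 0.015], [-0.025, 0, 0, -6.9, 0, 0, 0.015], [0, 0, 0, -6.9, 0, 0, 0.015], [0, 0, 0, -6.9, 0, 0, 0.015], [0, 0, 0, -6.9, 0, 0, 0.015], [0, 0, 0, -6.9, 0, 0, 0.015], [0, 0, 0, -6.9, 0, 0, 0.015], [0, 0, 0, -6.9, 0, 0, 0.015], [0, 0, 0, -6.9, 0, 0, 0.015], [0, 0, 0, -6.9, 0, 0, 0.015], [0, 0, 0, 0, 0, 0, 0.015]]

```text
t: 33.67
tool_pos: [0.6542, 0.1349, 0.1917]
tool_rot: [1.334, 1.121, -1.325]
contact_force: [0.4, -0.4, -0.6]
opening: 0.0241
```

```bash
python3 - <<'E'
from h import *
go(deckp(.02,.007,.1),rot(-8.6))
E
```

```text
t 33.67 pos [0.6542 0.1349 0.1917] tooly -9.53 q [ 0.0923  0.1734  1.5492 -0.0007  1.4122  0.2587] open 0.024122907225286577
 turn(tool,deg) [-0.9266 -0.0577 -0.3876] rows>= 0.14051369573136782 | shift before turn [ 0.023  -0.0459  0.3493] | after turn [ 0.0236 -0.0513  0.3485]
```

Call:
arm_command:
  plan:
    - [[0, -0.0047, 0.031, -0.9, 0, 0, 0.015], [0, -0.0047, 0.031, 0, 0, 0, 0.015], [0, -0.0047, 0.031, 0, 0, 0, 0.015], [0, -0.0047, 0.031, 0, 0, 0, 0.015], [0, -0.0047, 0.031, 0, 0, 0, 0.015], [0, -0.0047, 0.031, 0, 0, 0, 0.015], [0, -0.0047, 0.031, 0, 0, 0, 0.015], [0, -0.0047, 0.031, 0, 0, 0, 0.015], [0, -0.0047, 0.031, 0, 0, 0, 0.015], [0, -0.0047, 0.031, 0, 0, 0, 0.015], [0, -0.0047, 0.031, 0, 0, 0, 0.015], [0, 0, 0, 0, 0, 6, 0.015], [0, 0, 0, 0, 0, 6, 0.015], [0, 0, 0, 0, 0, 5.5, 0.015], [0, 0, 0, 0, 0, 0, 0.015], [0, 0, 0, 0, 0, 0, 0.015]]

```text
t: 35.0
tool_pos: [0.5408, -0.2077, 0.2013]
tool_rot: [1.468, 0.839, -1.11]
contact_force: [-0.1, -0.7, -0.4]
opening: 0.0243
```

```bash
cat >> h.py <<'E'
def held():
  o=ctrl.get_obs();tr=R.from_rotvec(o["tool_rot"])
  get_image("top");get_image("scene")
  for t in ["cap1","tube1"]:
   for cm in("top","scene"):
    for r in mark_of(cm,t)[:8]:
      p=w(cm,r["at"])
      if np.linalg.norm(p-o["tool_pos"])<.13:print(t,cm,round(r["conf"],2),"rel tool",tr.inv().apply(p-o["tool_pos"]),"deck",RD.inv().apply(p-DO))
E
python3 - <<'E'
from h import *
held();go(deckp(.025,.003,.06),PL)
E
```

```text
cap1 top 0.71 rel tool [-0.0052 -0.0007 -0.0734] deck [0.0247 0.0732 0.1388]
cap1 scene 0.69 rel tool [-0.0076  0.001  -0.0724] deck [0.0264 0.0721 0.1412]
tube1 top 0.62 rel tool [-0.0035 -0.0019  0.0001] deck [ 0.0199 -0.0001  0.138 ]
tube1 scene 0.69 rel tool [-0.0033  0.0033 -0.0024] deck [0.0252 0.0021 0.1378]
t 35.3 pos [ 0.5425 -0.2076  0.2012] tooly -11.36 q [-0.5501 -0.2438  1.9658  0.1297  1.1104 -0.392 ] open 0.023988205895041727
 turn(tool,deg) [-2.6097  0.6959 -0.0712] rows>= 0.3773516011785019 | shift before turn [ 0.0739  0.0015 -0.0038] | after turn [ 0.0739  0.0018 -0.0028]
```

Call:
arm_command:
  plan:
    - [[0, 0, 0, -2.6, 0.7, 0, 0.015], [0, 0, 0, 0, 0, 0, 0.015], [0.015, 0, -0.003, 0, 0, 0, 0.015], [0.025, 0, 0, 0, 0, 0, 0.015], [0.025, 0, 0, 0, 0, 0, 0.015], [0, 0, 0, 0, 0, 0, 0.015], [0, 0, 0, 0, 0, 0, 0.015]]

```text
t: 35.88
tool_pos: [0.5697, -0.2084, 0.142]
tool_rot: [1.437, 0.865, -1.073]
contact_force: [-0.2, -0.2, 0.2]
opening: 0.0243
```

```bash
python3 - <<'E'
from h import *
go(deckp(.025,.003,.010),PL)
E
```

```text
t 35.88 pos [ 0.5697 -0.2084  0.142 ] tooly -8.67 q [-0.5295 -0.1194  1.9611  0.1448  0.9908 -0.4386] open 0.02426777727784413
 turn(tool,deg) [-0.0664  0.0802 -0.2324] rows>= 0.03556646863927452 | shift before turn [ 0.0591 -0.0048  0.0004] | after turn [ 0.0592 -0.0046  0.0005]
```

Call:
arm_command:
  plan:
    - [[0.013, -0.003, 0, 0, 0, 0, 0.015], [0.013, -0.002, 0, 0, 0, 0, 0.015], [0.013, 0, 0, 0, 0, 0, 0.015], [0.011, 0, 0, 0, 0, 0, 0.015], [0.004, 0, 0, 0, 0, 0, 0.015], [0, 0, 0, 0, 0, 0, 0.015]]

```text
t: 36.38
tool_pos: [0.586, -0.212, 0.0916]
tool_rot: [1.438, 0.857, -1.07]
contact_force: [-0.2, -0.5, -0.4]
opening: 0.0239
```

```bash
python3 - <<'E'
from h import *
go(deckp(.025,.003,.010),PL)
E
```

```text
t 36.38 pos [ 0.586  -0.212   0.0916] tooly -8.71 q [-0.5196 -0.0197  1.9599  0.1519  0.8843 -0.4444] open 0.023947182582712993
 turn(tool,deg) [-0.1079  0.2635 -0.6384] rows>= 0.09763595949067702 | shift before turn [ 0.0061 -0.0039 -0.0007] | after turn [ 0.0061 -0.0039 -0.0006]
```

Call:
arm_command:
  plan:
    - [[0.004, -0.002, 0, 0, 0, 0, 0.015], [0, 0, 0, 0, 0, 0, 0.027], [0, 0, 0, 0, 0, 0, 0.032], [0, 0, 0, 0, 0, 0, 0.038], [0, 0, 0, 0, 0, 0, 0.045], [0, 0, 0, 0, 0, 0, 0.045], [-0.006, 0, 0, 0, 0, 0, 0.045], [-0.01, 0, 0, 0, 0, 0, 0.045], [-0.015, 0, 0, 0, 0, 0, 0.045], [-0.025, 0, 0, 0, 0, 0, 0.045], [-0.03, 0, 0, 0, 0, 0, 0.06], [-0.03, 0, 0, 0, 0, 0, 0.07], [0, 0, 0, 0, 0, -6.2, 0.07], [0, 0, 0, 0, 0, -6.2, 0.07], [0, 0, 0, 0, 0, -6.2, 0.07], [0, 0, 0, 0, 0, 0, 0.07]]

```text
t: 37.72
tool_pos: [0.5427, -0.2058, 0.2178]
tool_rot: [1.324, 1.105, -1.313]
contact_force: [0.1, -0.2, -0.4]
opening: 0.0699
```

```bash
python3 - <<'E'
from h import *
go(np.array([.451,.0248,.2]),rot(99));tubes()
save("scene","g1.png",(195,130,345,240),5)
E
```

```text
t 37.72 pos [ 0.5427 -0.2058  0.2178] tooly -8.98 q [-0.4889 -0.0606  1.7486 -0.0037  1.4284 -0.3316] open 0.06989224144487219
 turn(tool,deg) [-107.9762    1.677    -0.2564] rows>= 15.08234233820286 | shift before turn [ 0.0125 -0.1269 -0.2136] | after turn [ 0.0178  0.2421 -0.0545]
cap1 top 0.55 DECK [-0.0687  0.0711  0.015 ]
cap1 top 0.48 DECK [-0.0912  0.064   0.0124]
cap1 scene 0.61 DECK [-0.0648  0.073   0.0148]
cap1 scene 0.54 DECK [-0.0917  0.0638  0.0135]
tube1 top 0.82 [0.4587 0.2323 0.0137]
tube1 top 0.6 DECK [-0.069  -0.002   0.0098]
tube1 top 0.59 [0.4539 0.0267 0.014 ]
tube1 top 0.49 DECK [-0.0908 -0.0058  0.0155]
tube1 top 0.15 DECK [-0.1237  0.0805  0.0259]
tube1 scene 0.7 DECK [-0.0666 -0.0024  0.0139]
tube1 scene 0.67 [0.4483 0.2305 0.0156]
tube1 scene 0.64 [0.4462 0.0224 0.0099]
tube1 scene 0.38 DECK [-0.0877 -0.0068  0.0163]
rect 0.77 [ 502. -187.] [103.  33.] 85.0 [50. 60. 65.]
rect 0.77 [451. 233.] [ 25. 142.] 89.9 [118. 131. 131.]
rect 0.74 [451.  25.] [146.  27.] 8.6 [117. 130. 129.]
rect 0.46 [ 477. -178.] [84. 24.] 75.4 [44. 55. 66.]
```

View pics/g1.png

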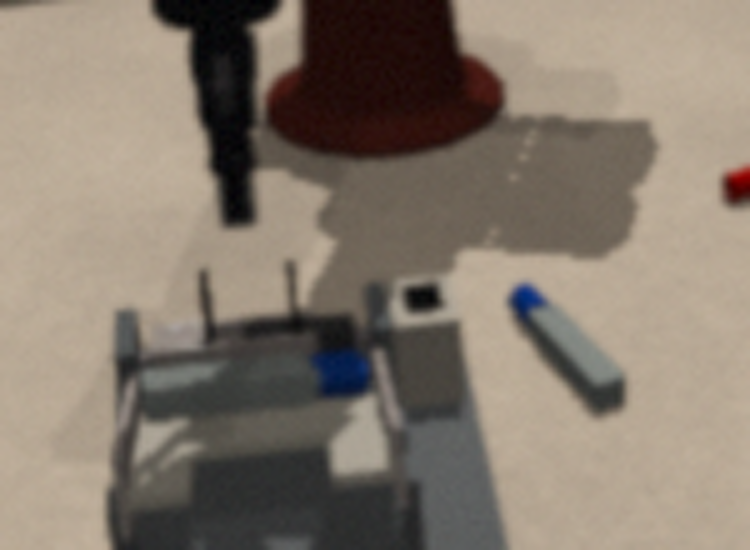

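Two tubes are lying side by side behind the bar. Next is tube D (337,234).

Call:
arm_command:
  plan:
    - [[0, 0, 0, -7, 0, 0, 0.07], [0, 0, 0, -7, 0, 0, 0.07], [0, 0, 0, -7, 0, 0, 0.07], [0, 0, 0, -7, 0, 0, 0.07], [0, 0, 0, -7, 0, 0, 0.07], [0, 0, 0, -7, 0, 0, 0.07], [0, 0, 0, -7, 0, 0, 0.07], [0, 0, 0, -7, 0, 0, 0.07], [0, 0, 0, -7, 0, 0, 0.07], [0, 0, 0, -7, 0, 0, 0.07], [0, 0, 0, -7, 0, 0, 0.07], [0, 0, 0, -7, 0, 0, 0.07], [0, 0, 0, -7, 0, 0, 0.07], [0, 0, 0, -7, 0, 0, 0.07], [0, 0, 0, -7, 0, 0, 0.07], [0, 0.027, -0.006, 0, 0, 0, 0.07], [0, 0.027, -0.006, 0, 0, 0, 0.07], [0, 0.027, -0.006, 0, 0, 0, 0.07], [0, 0.027, -0.006, 0, 0, 0, 0.07], [0, 0.027, -0.006, 0, 0, 0, 0.07]]

```text
t: 39.78
tool_pos: [0.479, -0.0743, 0.2065]
tool_rot: [-0.124, 1.547, 0.102]
contact_force: [0.3, -0.4, -0.7]
opening: 0.07
```

Call:
arm_command:
  plan:
    - [[0, 0.027, -0.006, 0, 0, 0, 0.07], [0, 0.027, -0.006, 0, 0, 0, 0.07], [0, 0.025, -0.006, 0, 0, 0, 0.07], [0, 0, 0, 0, 0, 0, 0.07], [0, 0, 0, 0, 0, 0, 0.07]]

```text
t: 40.2
tool_pos: [0.4441, 0.0084, 0.203]
tool_rot: [-0.125, 1.545, 0.107]
contact_force: [0.0, 0.1, 0.5]
opening: 0.07
```

```bash
python3 - <<'E'
from h import *
go(np.array([.451,.0247,.04]),rot(98.8))
E
```

```text
t 40.2 pos [0.4441 0.0084 0.203 ] tooly 98.47 q [-0.1451 -0.4056  2.0619 -0.0061  1.4605 -1.8633] open 0.07004040961762993
 turn(tool,deg) [-0.3249  1.2593  0.748 ] rows>= 0.2095431168723535 | shift before turn [0.1629 0.0173 0.0057] | after turn [0.163  0.0151 0.0093]
```

Call:
arm_command:
  plan:
    - [[0, 0.008, 0.004, -0.3, 1.2, 0.7, 0.07], [0.005, 0.007, 0.005, 0, 0, 0, 0.07], [0.025, 0, 0, 0, 0, 0, 0.07], [0.025, 0, 0, 0, 0, 0, 0.07], [0.025, 0, 0, 0, 0, 0, 0.07], [0.025, 0, 0, 0, 0, 0, 0.07], [0.025, 0, 0, 0, 0, 0, 0.06], [0.025, 0, 0, 0, 0, 0, 0.05], [0, 0, 0, 0, 0, 0, 0.05], [0, 0, 0, 0, 0, 0, 0.05]]

```text
t: 41.03
tool_pos: [0.4587, 0.0229, 0.0418]
tool_rot: [-0.113, 1.564, 0.113]
contact_force: [0.3, -0.0, 0.4]
opening: 0.0498
```

```bash
python3 - <<'E'
from h import *
go(np.array([.451,.0247,.007]),rot(98.8))
E
```

```text
t 41.03 pos [0.4587 0.0229 0.0418] tooly 98.26 q [-0.113  -0.1514  2.1464  0.0012  1.143  -1.8285] open 0.04982900838116634
 turn(tool,deg) [-0.5412  0.2152 -0.0077] rows>= 0.0813454945441055 | shift before turn [ 0.0348  0.0029 -0.0075] | after turn [ 0.0348  0.0029 -0.0073]
```

Call:
arm_command:
  plan:
    - [[0, 0.003, -0.004, -0.5, 0.2, 0, 0.05], [0.011, 0, -0.002, 0, 0, 0, 0.05], [0.011, 0, -0.002, 0, 0, 0, 0.05], [0.011, 0, -0.002, 0, 0, 0, 0.04], [0.001, 0, 0, 0, 0, 0, 0.04], [0, 0, 0, 0, 0, 0, 0.04]]

```text
t: 41.53
tool_pos: [0.4528, 0.0238, 0.0106]
tool_rot: [-0.121, 1.558, 0.118]
contact_force: [0.5, -0.2, -0.0]
opening: 0.0398
```

```bash
python3 - <<'E'
from h import *
go(np.array([.451,.0247,.007]),rot(98.8))
E
```

```text
t 41.53 pos [0.4528 0.0238 0.0106] tooly 98.75 q [-0.112  -0.1142  2.175   0.0003  1.0708 -1.8356] open 0.039782210775979404
 turn(tool,deg) [-0.0527  0.5565  0.1349] rows>= 0.08031810866398208 | shift before turn [ 0.0036  0.0011 -0.0017] | after turn [ 0.0036  0.0011 -0.0016]
```

Good. Close, lift, turn +108° about tool x (yaw 98.8 → −8.6).

Call:
arm_command:
  plan:
    - [[0.002, 0.001, -0.002, 0, 0.5, 0, 0.03], [0, 0, 0, 0, 0, 0, 0.015], [0, 0, 0, 0, 0, 0, 0.015], [0, 0, 0, 0, 0, 0, 0.015], [0, 0, 0, 0, 0, 0, 0.015], [-0.015, 0, 0, 0, 0, 0, 0.015], [-0.03, 0, 0, 0, 0, 0, 0.015], [-0.03, 0, 0, 0, 0, 0, 0.015], [-0.03, 0, 0, 0, 0, 0, 0.015], [-0.03, 0, 0, 0, 0, 0, 0.015], [-0.03, 0, 0, 0, 0, 0, 0.015], [-0.02, 0, 0, 0, 0, 0, 0.015], [0, 0, 0, 0, 0, 0, 0.015]]

```text
t: 42.62
tool_pos: [0.449, 0.0253, 0.2025]
tool_rot: [-0.122, 1.568, 0.118]
contact_force: [0.1, -0.2, 0.8]
opening: 0.0241
```

Call:
arm_command:
  plan:
    - [[0, 0, 0, 7, 0, 0, 0.015], [0, 0, 0, 7, 0, 0, 0.015], [0, 0, 0, 7, 0, 0, 0.015], [0, 0, 0, 7, 0, 0, 0.015], [0, 0, 0, 7, 0, 0, 0.015], [0, 0, 0, 7, 0, 0, 0.015], [0, 0, 0, 7, 0, 0, 0.015], [0, 0, 0, 7, 0, 0, 0.015], [0, 0, 0, 7, 0, 0, 0.015], [0, 0, 0, 7, 0, 0, 0.015], [0, 0, 0, 7, 0, 0, 0.015], [0, 0, 0, 7, 0, 0, 0.015], [0, 0, 0, 7, 0, 0, 0.015], [0, 0, 0, 7, 0, 0, 0.015], [0, 0, 0, 7, 0, 0, 0.015], [0, 0, 0, 0, 0, 0, 0.015], [0, 0, 0, 0, 0, 0, 0.015]]

```text
t: 44.03
tool_pos: [0.4418, 0.026, 0.1837]
tool_rot: [1.311, 1.146, -1.337]
contact_force: [-0.3, 0.2, 0.3]
opening: 0.0241
```

```bash
python3 - <<'E'
from h import *
go(deckp(.03,.003,.1),rot(-8.6))
E
```

```text
t 44.03 pos [0.4418 0.026  0.1837] tooly -8.79 q [-0.1084 -0.3608  2.0614 -0.0021  1.4606  0.0452] open 0.02411673475079048
 turn(tool,deg) [-0.1855  0.1704  1.1156] rows>= 0.15972666866249913 | shift before turn [0.01   0.1528 0.2125] | after turn [0.0123 0.1519 0.2131]
```

Call:
arm_command:
  plan:
    - [[-0.002, 0.0165, 0.023, 0, 0, 1, 0.015], [-0.002, 0.0165, 0.023, 0, 0, 0, 0.015], [-0.002, 0.0165, 0.023, 0, 0, 0, 0.015], [-0.002, 0.0165, 0.023, 0, 0, 0, 0.015], [-0.002, 0.0165, 0.023, 0, 0, 0, 0.015], [-0.002, 0.0165, 0.023, 0, 0, 0, 0.015], [-0.002, 0.0165, 0.023, 0, 0, 0, 0.015], [-0.002, 0.0165, 0.023, 0, 0, 0, 0.015], [-0.002, 0.0165, 0.023, 0, 0, 0, 0.015], [0, 0, 0, 0, 0, 6, 0.015], [0, 0, 0, 0, 0, 6, 0.015], [0, 0, 0, 0, 0, 5.5, 0.015], [0, 0, 0, 0, 0, 0, 0.015], [0, 0, 0, 0, 0, 0, 0.015]]

```text
t: 45.2
tool_pos: [0.5623, -0.2107, 0.1809]
tool_rot: [1.402, 0.929, -1.075]
contact_force: [0.7, 0.5, 0.7]
opening: 0.024
```

```bash
python3 - <<'E'
from h import *
held();go(deckp(.03,.003,.06),PL)
E
```

```text
cap1 top 0.83 rel tool [-0.009   0.0017 -0.0688] deck [0.0353 0.0687 0.1181]
cap1 scene 0.77 rel tool [-0.0074  0.0006 -0.0722] deck [0.034  0.0722 0.1167]
cap1 scene 0.22 rel tool [-0.004  -0.0034  0.0047] deck [ 0.0325 -0.0048  0.1122]
tube1 top 0.54 rel tool [-0.006  -0.0005 -0.0002] deck [0.0354 0.0002 0.1142]
tube1 scene 0.95 rel tool [-0.0018 -0.0017 -0.0009] deck [0.034  0.0009 0.11  ]
t 45.5 pos [ 0.5642 -0.2107  0.1826] tooly -6.38 q [-0.5382 -0.1445  1.9063  0.1359  1.1164 -0.4706] open 0.024001983694727013
 turn(tool,deg) [ 2.1067 -0.8169  2.2142] rows>= 0.44184253392984985 | shift before turn [ 0.0495 -0.006  -0.0022] | after turn [ 0.0492 -0.008  -0.0027]
```

Call:
arm_command:
  plan:
    - [[0, 0, 0, 2.1, -0.8, 2.2, 0.015], [0, 0, 0, 0, 0, 0, 0.015], [0.015, -0.004, -0.002, 0, 0, 0, 0.015], [0.015, -0.004, -0.001, 0, 0, 0, 0.015], [0.015, 0, 0, 0, 0, 0, 0.015], [0, 0, 0, 0, 0, 0, 0.015], [0, 0, 0, 0, 0, 0, 0.015]]

```text
t: 46.08
tool_pos: [0.5769, -0.2095, 0.1422]
tool_rot: [1.429, 0.869, -1.067]
contact_force: [1.5, -0.3, -0.5]
opening: 0.0239
```

```bash
python3 - <<'E'
from h import *
go(deckp(.03,.003,.0105),PL)
E
```

```text
t 46.08 pos [ 0.5769 -0.2095  0.1422] tooly -8.1 q [-0.5244 -0.1019  1.9448  0.1432  0.9888 -0.4425] open 0.023861728947414278
 turn(tool,deg) [ 0.4766  0.0814 -0.2436] rows>= 0.07561387609858967 | shift before turn [ 0.0564 -0.0068  0.0003] | after turn [ 0.0565 -0.0065  0.0004]
```

Call:
arm_command:
  plan:
    - [[0.013, -0.003, 0, 0.4, 0, 0, 0.015], [0.013, -0.003, 0, 0, 0, 0, 0.015], [0.013, -0.001, 0, 0, 0, 0, 0.015], [0.011, 0, 0, 0, 0, 0, 0.015], [0.004, 0, 0, 0, 0, 0, 0.015], [0, 0, 0, 0, 0, 0, 0.015]]

```text
t: 46.58
tool_pos: [0.5915, -0.2129, 0.0902]
tool_rot: [1.434, 0.86, -1.068]
contact_force: [0.8, -0.8, -1.0]
opening: 0.0238
```

```bash
python3 - <<'E'
from h import *
go(deckp(.03,.003,.0105),PL)
E
```

```text
t 46.58 pos [ 0.5915 -0.2129  0.0902] tooly -8.43 q [-0.5161 -0.0037  1.9466  0.1514  0.8827 -0.4458] open 0.02375221362238172
 turn(tool,deg) [ 0.1586  0.2089 -0.5651] rows>= 0.08700766882169325 | shift before turn [ 0.0023 -0.0038 -0.0008] | after turn [ 0.0024 -0.0037 -0.0007]
```

Call:
arm_command:
  plan:
    - [[0.002, -0.002, 0, 0, 0, 0, 0.015], [0, 0, 0, 0, 0, 0, 0.027], [0, 0, 0, 0, 0, 0, 0.032], [0, 0, 0, 0, 0, 0, 0.038], [0, 0, 0, 0, 0, 0, 0.045], [0, 0, 0, 0, 0, 0, 0.045], [-0.006, 0, 0, 0, 0, 0, 0.045], [-0.01, 0, 0, 0, 0, 0, 0.045], [-0.015, 0, 0, 0, 0, 0, 0.045], [-0.025, 0, 0, 0, 0, 0, 0.045], [-0.03, 0, 0, 0, 0, 0, 0.06], [-0.03, 0, 0, 0, 0, 0, 0.07], [0, 0, 0, 0, 0, -6.2, 0.07], [0, 0, 0, 0, 0, -6.2, 0.07], [0, 0, 0, 0, 0, -6.2, 0.07], [0, 0, 0, 0, 0, 0, 0.07]]

```text
t: 47.92
tool_pos: [0.5476, -0.2066, 0.2177]
tool_rot: [1.319, 1.11, -1.312]
contact_force: [-0.7, -0.3, -0.7]
opening: 0.0699
```

```bash
python3 - <<'E'
from h import *
tubes();go(np.array([.453,.2318,.2]),rot(90))
E
```

```text
cap1 top 0.8 DECK [-0.037   0.0691  0.0123]
cap1 top 0.74 DECK [-0.0925  0.0658  0.0127]
cap1 top 0.67 DECK [-0.0661  0.0675  0.0122]
cap1 scene 0.9 DECK [-0.0389  0.07    0.0177]
cap1 scene 0.58 DECK [-0.0888  0.0646  0.0161]
cap1 scene 0.58 DECK [-0.063   0.0691  0.0138]
tube1 top 0.91 [0.4551 0.2327 0.0122]
tube1 top 0.51 DECK [-0.0391 -0.0002  0.0094]
tube1 top 0.5 DECK [-0.0699 -0.0024  0.0092]
tube1 top 0.47 DECK [-0.0915 -0.0085  0.0142]
tube1 top 0.35 DECK [-0.1076  0.032   0.0643]
tube1 scene 0.73 DECK [-0.039   0.0715  0.0172]
tube1 scene 0.63 DECK [-0.0441 -0.0016  0.0146]
tube1 scene 0.58 [0.4503 0.2306 0.014 ]
tube1 scene 0.48 DECK [-0.0896 -0.0051  0.0192]
tube1 scene 0.44 DECK [-0.0635 -0.0006  0.0137]
rect 0.78 [451. 233.] [ 25. 142.] 89.9 [121. 134. 134.]
rect 0.75 [ 477. -180.] [90. 26.] 78.8 [44. 55. 64.]
rect 0.7 [ 527. -195.] [102.  30.] 80.7 [52. 62. 69.]
rect 0.68 [ 502. -185.] [95. 26.] 79.4 [47. 57. 65.]
t 48.27 pos [ 0.5446 -0.2058  0.2152] tooly -8.73 q [-0.4873 -0.0522  1.7449 -0.0037  1.4271 -0.3343] open 0.0698395773230304
 turn(tool,deg) [-98.7335   1.408   -0.2938] rows>= 13.791059629838642 | shift before turn [ 0.0077 -0.1572 -0.4187] | after turn [ 0.0152  0.4376 -0.0916]
```

Three tubes are in place. Last is tube C (272,234).

Call:
arm_command:
  plan:
    - [[0, 0, 0, -6.9, 0, 0, 0.07], [0, 0, 0, -6.9, 0, 0, 0.07], [0, 0, 0, -6.9, 0, 0, 0.07], [0, 0, 0, -6.9, 0, 0, 0.07], [0, 0, 0, -6.9, 0, 0, 0.07], [0, 0, 0, -6.9, 0, 0, 0.07], [0, 0, 0, -6.9, 0, 0, 0.07], [0, 0, 0, -6.9, 0, 0, 0.07], [0, 0, 0, -6.9, 0, 0, 0.07], [0, 0, 0, -6.9, 0, 0, 0.07], [0, 0, 0, -6.9, 0, 0, 0.07], [0, 0, 0, -6.9, 0, 0, 0.07], [0, 0, 0, -6.9, 0, 0, 0.07], [0, 0, 0, -6.9, 0, 0, 0.07], [0, 0.028, -0.006, 0, 0, 0, 0.07], [0, 0.028, -0.006, 0, 0, 0, 0.07], [0, 0.028, -0.006, 0, 0, 0, 0.07], [0, 0.028, -0.006, 0, 0, 0, 0.07]]

```text
t: 49.77
tool_pos: [0.5049, -0.0934, 0.2064]
tool_rot: [-0.025, 1.551, 0.007]
contact_force: [0.6, -0.4, 0.5]
opening: 0.0695
```

Call:
arm_command:
  plan:
    - [[0, 0.028, -0.006, 0, 0, 0, 0.07], [0, 0.028, -0.006, 0, 0, 0, 0.07], [0, 0.028, -0.006, 0, 0, 0, 0.07], [0, 0.028, -0.006, 0, 0, 0, 0.07], [0, 0.028, -0.006, 0, 0, 0, 0.07], [0, 0.028, -0.006, 0, 0, 0, 0.07], [0, 0.028, -0.006, 0, 0, 0, 0.07], [0, 0.028, -0.006, 0, 0, 0, 0.07], [0, 0.028, -0.006, 0, 0, 0, 0.07], [0, 0.028, -0.006, 0, 0, 0, 0.07], [0, 0.028, -0.006, 0, 0, 0, 0.07], [0, 0, 0, 0, 0, 0, 0.07], [0, 0, 0, 0, 0, 0, 0.07]]

```text
t: 50.85
tool_pos: [0.4181, 0.2294, 0.1967]
tool_rot: [-0.021, 1.546, 0.012]
contact_force: [0.5, 0.4, 0.3]
opening: 0.0698
```

```bash
python3 - <<'E'
from h import *
get_image("top")
for r in mark_of("top","tube1"):
  p=w("top",r["at"])
  if p[1]>.1:print(round(r["conf"],2),p)
go(np.array([.4525,.2318,.04]),rot(89.7))
E
```

```text
0.83 [0.8472 0.1632 0.0101]
0.62 [0.2594 0.2909 0.0149]
0.59 [0.7574 0.3779 0.0164]
0.55 [0.4317 0.6229 0.0154]
0.54 [0.4576 0.233  0.0086]
t 50.95 pos [0.4186 0.2284 0.1968] tooly 91.06 q [ 0.3516 -0.305   1.9967 -0.014   1.4292 -1.236 ] open 0.07021524957557318
 turn(tool,deg) [1.367  1.391  0.3455] rows>= 0.27662345697230845 | shift before turn [0.1575 0.0037 0.0301] | after turn [0.1568 0.0035 0.0339]
```

Call:
arm_command:
  plan:
    - [[0, 0.002, 0.014, 1.3, 1.4, 0.3, 0.07], [0.005, 0.002, 0.014, 0, 0, 0, 0.07], [0.025, 0, 0, 0, 0, 0, 0.07], [0.025, 0, 0, 0, 0, 0, 0.07], [0.025, 0, 0, 0, 0, 0, 0.07], [0.025, 0, 0, 0, 0, 0, 0.07], [0.025, 0, 0, 0, 0, 0, 0.06], [0.018, 0, 0, 0, 0, 0, 0.05], [0, 0, 0, 0, 0, 0, 0.05], [0, 0, 0, 0, 0, 0, 0.05]]

```text
t: 51.78
tool_pos: [0.455, 0.2197, 0.0466]
tool_rot: [0.021, 1.562, -0.02]
contact_force: [0.6, -1.0, -0.3]
opening: 0.0501
```

```bash
python3 - <<'E'
from h import *
go(np.array([.4525,.2318,.007]),rot(89.7))
E
```

```text
t 51.78 pos [0.455  0.2197 0.0466] tooly 88.5 q [ 0.3039 -0.0449  2.0392 -0.0027  1.139  -1.2395] open 0.050098671172036
 turn(tool,deg) [-1.2048  0.4971 -0.0146] rows>= 0.18203665796743104 | shift before turn [ 0.0396  0.012  -0.0031] | after turn [ 0.0396  0.0121 -0.0025]
```

Call:
arm_command:
  plan:
    - [[0, 0.006, -0.001, -1.2, 0.5, 0, 0.05], [0, 0.006, -0.001, 0, 0, 0, 0.05], [0, 0, 0, 0, 0, 0, 0.05], [0.011, 0, -0.002, 0, 0, 0, 0.05], [0.011, 0, -0.002, 0, 0, 0, 0.05], [0.011, 0, -0.002, 0, 0, 0, 0.04], [0.006, 0, 0, 0, 0, 0, 0.04], [0, 0, 0, 0, 0, 0, 0.04]]

```text
t: 52.45
tool_pos: [0.4516, 0.2336, 0.0109]
tool_rot: [0.007, 1.56, -0.001]
contact_force: [0.2, 0.5, -0.6]
opening: 0.0402
```

```bash
python3 - <<'E'
from h import *
go(np.array([.4525,.2318,.007]),rot(89.7))
E
```

```text
t 52.45 pos [0.4516 0.2336 0.0109] tooly 89.73 q [ 0.3306  0.0202  2.0456  0.0005  1.0645 -1.2356] open 0.040160421534678484
 turn(tool,deg) [ 0.024   0.6016 -0.2367] rows>= 0.09034640714023304 | shift before turn [ 0.0039 -0.0018  0.0008] | after turn [ 0.0039 -0.0018  0.0009]
```

Call:
arm_command:
  plan:
    - [[0.003, -0.001, 0, 0, 0.5, 0, 0.03], [0, 0, 0, 0, 0, 0, 0.015], [0, 0, 0, 0, 0, 0, 0.015], [0, 0, 0, 0, 0, 0, 0.015], [0, 0, 0, 0, 0, 0, 0.015], [-0.015, 0, 0, 0, 0, 0, 0.015], [-0.03, 0, 0, 0, 0, 0, 0.015], [-0.03, 0, 0, 0, 0, 0, 0.015], [-0.03, 0, 0, 0, 0, 0, 0.015], [-0.03, 0, 0, 0, 0, 0, 0.015], [-0.03, 0, 0, 0, 0, 0, 0.015], [-0.03, 0, 0, 0, 0, 0, 0.015], [0, 0, 0, 0, 0, 0, 0.015]]

```text
t: 53.53
tool_pos: [0.4488, 0.2303, 0.2081]
tool_rot: [0.005, 1.578, -0.003]
contact_force: [0.3, 0.0, 0.3]
opening: 0.0241
```

Call:
arm_command:
  plan:
    - [[0, 0, 0, 6.9, 0, 0, 0.015], [0, 0, 0, 6.9, 0, 0, 0.015], [0, 0, 0, 6.9, 0, 0, 0.015], [0, 0, 0, 6.9, 0, 0, 0.015], [0, 0, 0, 6.9, 0, 0, 0.015], [0, 0, 0, 6.9, 0, 0, 0.015], [0, 0, 0, 6.9, 0, 0, 0.015], [0, 0, 0, 6.9, 0, 0, 0.015], [0, 0, 0, 6.9, 0, 0, 0.015], [0, 0, 0, 6.9, 0, 0, 0.015], [0, 0, 0, 6.9, 0, 0, 0.015], [0, 0, 0, 6.9, 0, 0, 0.015], [0, 0, 0, 6.9, 0, 0, 0.015], [0, 0, 0, 6.0, 0, 0, 0.015], [0, 0, 0, 0, 0, 0, 0.015], [0, 0, 0, 0, 0, 0, 0.015]]

```text
t: 54.87
tool_pos: [0.4489, 0.2301, 0.2091]
tool_rot: [1.335, 1.128, -1.331]
contact_force: [0.0, 0.4, -1.7]
opening: 0.0242
```

```bash
python3 - <<'E'
from h import *
go(deckp(.035,.003,.1),rot(-8.6))
E
```

```text
t 54.87 pos [0.4489 0.2301 0.2091] tooly -9.68 q [ 0.324  -0.2284  1.9136  0.0037  1.4552  0.4925] open 0.024178726516657093
 turn(tool,deg) [-1.0784 -0.2199  0.0385] rows>= 0.15380441705845777 | shift before turn [0.0345 0.188  0.4126] | after turn [0.0362 0.1801 0.416 ]
```

Call:
arm_command:
  plan:
    - [[0, 0.012, 0.0275, -1, 0, 0, 0.015], [0, 0.012, 0.0275, 0, 0, 0, 0.015], [0, 0.012, 0.0275, 0, 0, 0, 0.015], [0, 0.012, 0.0275, 0, 0, 0, 0.015], [0, 0.012, 0.0275, 0, 0, 0, 0.015], [0, 0.012, 0.0275, 0, 0, 0, 0.015], [0, 0.012, 0.0275, 0, 0, 0, 0.015], [0, 0.012, 0.0275, 0, 0, 0, 0.015], [0, 0.012, 0.0275, 0, 0, 0, 0.015], [0, 0.012, 0.0275, 0, 0, 0, 0.015], [0, 0.012, 0.0275, 0, 0, 0, 0.015], [0, 0.012, 0.0275, 0, 0, 0, 0.015], [0, 0.012, 0.0275, 0, 0, 0, 0.015], [0, 0.012, 0.0275, 0, 0, 0, 0.015], [0, 0, 0, 0, 0, 6, 0.015], [0, 0, 0, 0, 0, 6, 0.015], [0, 0, 0, 0, 0, 5.5, 0.015], [0, 0, 0, 0, 0, 0, 0.015], [0, 0, 0, 0, 0, 0, 0.015]]

```text
t: 56.45
tool_pos: [0.5689, -0.1947, 0.1959]
tool_rot: [1.403, 0.927, -1.053]
contact_force: [0.5, 0.0, 0.6]
opening: 0.024
```

```bash
python3 - <<'E'
from h import *
held();go(deckp(.035,.003,.06),PL)
E
```

```text
cap1 top 0.71 rel tool [-0.0066  0.0036 -0.0702] deck [0.045  0.087  0.1291]
cap1 scene 0.76 rel tool [-0.0081 -0.0011 -0.0711] deck [0.0403 0.0876 0.1307]
tube1 top 0.66 rel tool [-0.0052  0.0042  0.0003] deck [0.0488 0.0166 0.126 ]
tube1 scene 0.96 rel tool [-0.0092 -0.0015 -0.0001] deck [0.0432 0.0167 0.1303]
t 56.75 pos [ 0.5707 -0.1946  0.1971] tooly -5.7 q [-0.5116 -0.1637  1.9005  0.1412  1.1284 -0.4559] open 0.0240647243012554
 turn(tool,deg) [ 2.7468 -1.2907  1.4098] rows>= 0.4673792191858939 | shift before turn [ 0.0616 -0.0107  0.0151] | after turn [ 0.0616 -0.0115  0.0143]
```

Call:
arm_command:
  plan:
    - [[0, 0, 0, 2.7, -1.3, 1.4, 0.015], [0, 0, 0, 0, 0, 0, 0.015], [0.015, -0.006, 0.007, 0, 0, 0, 0.015], [0.015, -0.006, 0.007, 0, 0, 0, 0.015], [0.02, 0, 0, 0, 0, 0, 0.015], [0, 0, 0, 0, 0, 0, 0.015], [0, 0, 0, 0, 0, 0, 0.015]]

```text
t: 57.33
tool_pos: [0.5787, -0.2099, 0.1504]
tool_rot: [1.428, 0.87, -1.065]
contact_force: [-0.7, 0.3, -0.2]
opening: 0.0239
```

```bash
python3 - <<'E'
from h import *
go(deckp(.035,.003,.010),PL)
E
```

```text
t 57.33 pos [ 0.5787 -0.2099  0.1504] tooly -7.95 q [-0.5238 -0.1063  1.9345  0.1426  1.0033 -0.4423] open 0.02389042216156489
 turn(tool,deg) [ 0.6165  0.0401 -0.2651] rows>= 0.09389377230600995 | shift before turn [ 0.0641 -0.0062  0.0002] | after turn [ 0.0641 -0.0059  0.0003]
```

Call:
arm_command:
  plan:
    - [[0.014, -0.003, 0, 0.6, 0, 0, 0.015], [0.014, -0.003, 0, 0, 0, 0, 0.015], [0.014, -0.001, 0, 0, 0, 0, 0.015], [0.012, 0, 0, 0, 0, 0, 0.015], [0.006, 0, 0, 0, 0, 0, 0.015], [0, 0, 0, 0, 0, 0, 0.015]]

```text
t: 57.83
tool_pos: [0.5971, -0.2134, 0.0981]
tool_rot: [1.433, 0.86, -1.063]
contact_force: [0.3, -0.9, -0.8]
opening: 0.0242
```

```bash
python3 - <<'E'
from h import *
go(deckp(.035,.003,.010),PL)
E
```

```text
t 57.83 pos [ 0.5971 -0.2134  0.0981] tooly -8.22 q [-0.5129 -0.0032  1.9319  0.1514  0.8937 -0.4445] open 0.024245100486849074
 turn(tool,deg) [ 0.352   0.152  -0.7587] rows>= 0.1187257294328953 | shift before turn [ 0.0085 -0.0067 -0.0005] | after turn [ 0.0086 -0.0066 -0.0004]
```

Call:
arm_command:
  plan:
    - [[0.005, -0.002, 0, 0.3, 0, -0.6, 0.015], [0.003, 0, 0, 0, 0, 0, 0.015], [0, 0, 0, 0, 0, 0, 0.027], [0, 0, 0, 0, 0, 0, 0.032], [0, 0, 0, 0, 0, 0, 0.038], [0, 0, 0, 0, 0, 0, 0.045], [0, 0, 0, 0, 0, 0, 0.045], [-0.006, 0, 0, 0, 0, 0, 0.045], [-0.01, 0, 0, 0, 0, 0, 0.045], [-0.015, 0, 0, 0, 0, 0, 0.045], [-0.025, 0, 0, 0, 0, 0, 0.045], [-0.03, 0, 0, 0, 0, 0, 0.06], [-0.03, 0, 0, 0, 0, 0, 0.07], [-0.03, 0, 0, 0, 0, -6.2, 0.07], [-0.03, 0, 0, 0, 0, -6.2, 0.07], [0, 0, 0, 0, 0, -6.2, 0.07], [0, 0, 0, 0, 0, 0, 0.07], [0, 0, 0, 0, 0, 0, 0.07]]

```text
t: 59.33
tool_pos: [0.5376, -0.2036, 0.2744]
tool_rot: [1.317, 1.127, -1.322]
contact_force: [0.5, 0.6, -0.5]
opening: 0.07
```

```bash
python3 - <<'E'
from h import *
tubes()
for t in ["tongue_fixed","tongue_sprung","bar"]:
  for r in mark_of("scene",t)[:2]: print(t,round(r["conf"],2),w("scene",r["at"]))
for t in ["dish","pipette","tip_box"]:
  for r in mark_of("top",t)[:1]: print(t,round(r["conf"],2),w("top",r["at"]))
save("scene","z1.png",(195,130,345,240),5);save("top","z2.png")
E
```

```text
cap1 top 0.92 DECK [-0.0129  0.0742  0.0119]
cap1 top 0.89 DECK [-0.0392  0.073   0.0168]
cap1 top 0.85 DECK [-0.0632  0.0715  0.0159]
cap1 top 0.71 DECK [-0.0909  0.0674  0.0158]
cap1 scene 0.95 DECK [-0.015   0.0719  0.0112]
cap1 scene 0.62 DECK [-0.0915  0.0617  0.0168]
cap1 scene 0.59 DECK [-0.0645  0.0717  0.0163]
cap1 scene 0.52 DECK [-0.0393  0.0716  0.0159]
cap1 scene 0.45 DECK [-0.1065 -0.034   0.0615]
tube1 top 0.88 DECK [-0.0401 -0.0012  0.0113]
tube1 top 0.67 DECK [-0.0671 -0.0002  0.0118]
tube1 top 0.62 DECK [-0.0117  0.0005  0.0103]
tube1 top 0.55 DECK [-0.0899 -0.0074  0.0134]
tube1 scene 0.65 DECK [-0.0188 -0.0016  0.0141]
tube1 scene 0.58 DECK [-0.0644 -0.001   0.0146]
tube1 scene 0.44 DECK [-0.0437 -0.0058  0.0121]
tube1 scene 0.43 DECK [-0.0867 -0.0028  0.0173]
rect 0.83 [ 550. -211.] [132.  26.] 82.1 [56. 67. 75.]
rect 0.73 [ 524. -207.] [132.  29.] 82.0 [56. 66. 71.]
rect 0.67 [ 475. -190.] [111.  28.] 80.8 [55. 65. 70.]
rect 0.67 [ 500. -195.] [120.  27.] 79.6 [56. 66. 71.]
tongue_fixed 0.77 [ 0.4304 -0.2779  0.052 ]
tongue_fixed 0.35 [ 0.5435 -0.2072 -0.002 ]
tongue_sprung 0.44 [ 0.4578 -0.1086  0.0547]
tongue_sprung 0.41 [ 0.4563 -0.1095  0.0509]
bar 0.86 [ 0.4376 -0.1881  0.0375]
bar 0.4 [ 0.5648 -0.2121  0.0703]
dish 0.86 [ 0.6015  0.4201 -0.0013]
pipette 0.86 [ 0.4343  0.407  -0.0017]
tip_box 0.6 [ 0.5094 -0.4772  0.0024]
```

View pics/z1.png

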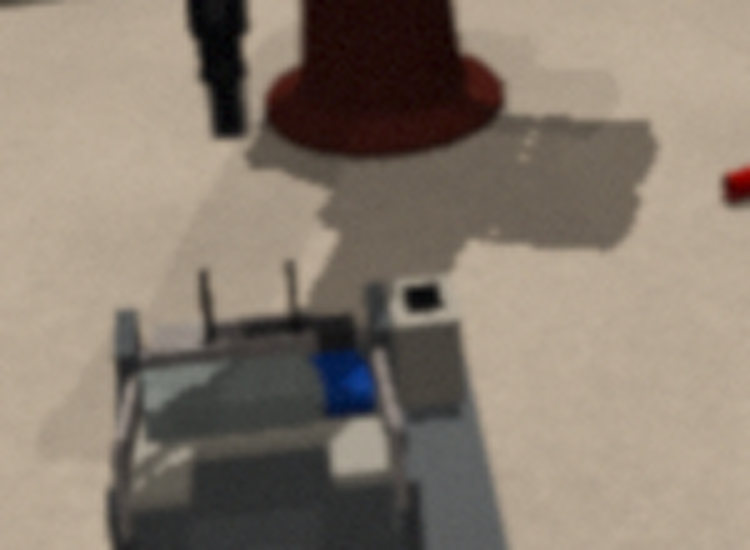

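View pics/z2.png

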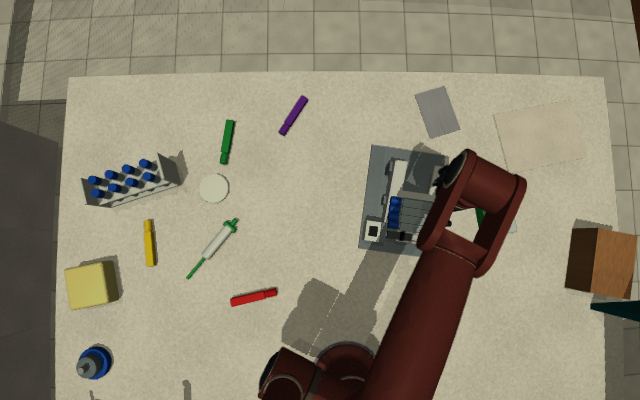

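All four tubes lie side by side behind the bar with their caps at the reader-head side (395,212 in the top view). No frosted tube is left on the bench, the bystanders have not moved, and the arm is clear. Handing in.

```bash
python3 -c "
from station import *
print(finish_job())"
```

```text
the job is handed in; nothing more can be done
None
```

The stop bar is seated in both recesses and released, and all four frosted tubes on the bench lie on the deck behind it. I handed the job in at about 60 s; the system gives no verdict, so the result rests on my own checks below.

- **Bar:** both tongue marks lie within about 4 mm of the recess marks, about 170 mm apart. The fit allows 168 mm, so they agree within the networks' error.
- **Tubes:** they lie in one layer at about -90, -65, -40 and -14 mm along the deck. Their axes are 10–17 mm above it, within about 3° of straight across.
- **Caps:** every cap end is 62–74 mm to the reader-head side.
- **Bystanders:** the dish, pipette and tip box read within about 4 mm of where they started.
- **Arm:** it was clear of everything when I handed in.

**What disagreed:**
- My first descent on the bar went off course and pulled it about 15 mm along the bench, so I gripped it again.
- The tube nearest the bar sits about 5 mm off-centre, away from the head.
- Single network readings varied by up to about 5 mm between cameras.

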